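# Clamp the bowl feeder and charge it with a scoop of ferrite beads

## Robot

A 6-joint arm with a two-finger parallel gripper is mounted at the origin on the work surface. World frame = base frame: x ahead of the robot, y to its left, z up, the work surface at z = 0. Lengths are in mm, angles in rad, forces in N, time in s.
With the tool pointing down it reaches from about 400 to 925 mm from the base axis. Payload 12.5 kg.
Tool frame: the origin (TCP) lies midway between the tips of the shut fingers; the grasp point (between the pads) lies 19 mm behind it; x points along the fingers, y is the direction in which the jaws open and shut, and the axes are right-handed (so a half turn about x gives the same grasp; the last joint's range is limited). The gripper opens to 95 mm and grips with 3 to 60 N. Pads are 20 mm wide; open, the fingers measure 119 mm over their backs; the gripper's body (75 mm by 180 mm) begins 59 mm behind the grasp point.
Start: joints at [-1.372, 0.491, 1.559, -0, 1.092, -0.106], TCP at [187.587, -596.203, 214.661] pointing down, gripper open.
Joint ranges: [-3.1, 3.1], [-0.84, 2.19], [0.05, 2.79], [-1.13, 4.28], [0.06, 2.93], [-2.69, 2.69]. Speed limits (rad/s): [2.22, 2.22, 2.79, 3.14, 3.14, 3.14].

## Interface

Orientations are given as [roll, pitch, yaw] about the fixed x, y, z axes, in that order (R = Rz(yaw) Ry(pitch) Rx(roll)).
In Python, from cell import sensors, read_camera, get_calibration, order gives the robot as it stands. The module is installed in compiled form; this text tells all that it offers.
- The arm moves only by the tool servo_tool, never from a script. Its argument "steps" is text: rows parted by semicolons, each of 7 numbers parted by spaces: the shift along the tool's x, y, z in mm, then the turn, a rotation vector about the tool's x, y, z in rad, then the finger opening in mm, from 0 to 95.1. A call has exactly 8 rows; each row shifts and turns the pose as measured when the row begins, along the tool's axes as they then stand; what a row does not reach is not made up. A row lasts 1/10 s, in which the tool goes at most 50 mm and 8.59 degrees, less where a joint would pass 70% of its speed; a pose out of reach is approached as far as the arm can. A call is refused whole if a number of a shift passes 50 or a number of a turn 0.15, either way. A call with a gripper value outside its range is refused whole. The fingers move at their own pace and stop on an object; the grip force is fixed at half the most. Time passes only in rows, so rows that do not move let the fingers close, or fill a call up. It gives the time, the measured TCP pose, the force and the opening at its end, in the units of the state.
- sensors.state(): the state, without advancing time (a new reading comes with each control period).
- read_camera(name): name is "scene" or "side" or "wrist"; returns (picture, depth): 384x512x3 uint8, blue, green, red; 384x512 float32, mm along the optical axis (not along the pixel's ray), 0 where there is no reading.
- get_calibration(name): a dict with "mtx" (3x3 intrinsics, pixels), "distortion" ([k1, k2, p1, p2, k3] as OpenCV has them; the pictures are not rectified), "R" (3x3) and "t" (3): a world point X has camera coordinates R X + t. Camera axes: x right, y down, z forward; pixel columns grow to the right and rows downward; lengths in mm; the calibration is good to about 2 mm. A picture is of the moment at which its call begins: read the wrist's pose just before it. get_calibration takes no time and is no camera call; for the wrist camera it gives the pose at the moment of the call.
- order.job_done(): hands the job in, once; it reports no verdict.
The state is a dict: "t": time; "joints": joint angles; "qvel": joint speeds; "tau": joint torques, N m; "eef_pos": TCP position; "tcp_rot": TCP orientation; "ft_force": force on the tool from outside, world axes, zero at the start; "moment": the same for the moment, N m; "opening": opening from 0.0 (shut) to 1.0 (fully open).
Only numpy, scipy, OpenCV 4.12 (cv2) and the standard library are available. Lean on these libraries where they do the work, as an engineer would, in place of code of your own. Each camera call takes 0.05 s, during which the arm holds its last target.

## Task

Lock the bowl feeder first: press its red quarter-turn stud down, turn it ninety degrees clockwise and let it spring back up so that the cam catches. Then, using the scoop and never the fingers on the beads, carry at least three ferrite beads from the yellow bin into the feeder's bowl, leaving no bead anywhere but in the bin or the bowl. Finally lay the empty scoop flat on the blue mat, pan down, without disturbing the other things on the bench.

Things in the scene. Friction and masses are not known exactly. Their poses are not given: they have to be found in the camera images.
- bin: the fixed yellow bulk bin, an open box 200 (its x) x 130 (its y) x 40 mm tall, walls and floor 5 mm thick (inside 190 x 120 mm, floor surface 5 mm above the table). Origin: centre of its underside. The beads start at x above 8 mm; the -x half (towards the robot) is clear of beads
- feeder: the fixed grey bowl feeder: a drum 120 mm across and 45 mm tall under an open round steel bowl. Origin: centre of its underside on the table. Bowl: inner radius 58 mm at the floor to 64 mm at the rim, floor surface 50 mm and rim 95 mm above the table. On its -x side (towards the robot) a grey lug, 46 mm wide (y), top 45 mm above the table, reaches to x = -140 mm and carries the red quarter-turn stud at x = -118 mm, y = 0
- bowl_in (a point): point on the bowl's axis, 18 mm above the bowl's floor (68 mm above the table)
- stud_grip (a point): centre of the red wing head of the stud: a bar 34 mm long (its x), 10 mm thick (its y), 26 mm tall, on a 10 mm shank; its lower edge is 15 mm above the lug. Its z is up; it turns with the head
- stud_turn (a joint): angle of the wing head, grows clockwise seen from above: near 0 (0 to 0.1) = open, the wing points along the feeder's x; pi/2 = locked, the wing lies across, along the feeder's y, where it meets its stop. A hidden cam blocks it between about 0.2 and 1.35 rad unless the head is pressed in by 4 mm or more
- stud_press (a joint): how far the wing head is pushed down, 0 to 0.006 m against a spring (3 N to start, about 8.5 N at the bottom). Let go while locked, it springs back up to 0 and the cam is caught; let go part-way round, the cam holds it down
- scoop: the scoop: origin at the centre of the pan's underside, x towards the open front lip, z up. Flat aluminium pan 72 mm long, 62 mm wide, floor 1.5 mm, side walls 26 mm and back wall 30 mm tall (both 2 mm thick), front open (lip at x = +36 mm; the side walls end 20 mm behind it). Black handle 16 mm (in x) x 22 mm (in y) thick, 75 mm long, stands upright on the back wall (x = -36 mm), from z = 25 to z = 100 mm. About 110 g
- scoop_grip (a point): on the handle's axis, 50 mm up the handle: x = -36 mm, z = 75 mm from the scoop's origin; axes as the scoop's. The handle can be gripped here across its 22 mm (y) from above, straight down or somewhat tilted
- scoop_pan (a point): point in the middle of the scoop's pan, 10 mm above its underside
- mat: the fixed blue mat, 220 (its x) x 120 (its y) x 2 mm, on which the scoop lies. Origin: centre of its underside
- bead1_c (a point): a dark grey ferrite bead with bevelled rims, 16 mm across, 14 mm tall, about 12 g, loose and slippery; this point is its centre, its z the bead's axis
- bead2_c (a point): a dark grey ferrite bead with bevelled rims, 16 mm across, 14 mm tall, about 12 g, loose and slippery; this point is its centre, its z the bead's axis
- bead3_c (a point): a dark grey ferrite bead with bevelled rims, 16 mm across, 14 mm tall, about 12 g, loose and slippery; this point is its centre, its z the bead's axis
- bead4_c (a point): a dark grey ferrite bead with bevelled rims, 16 mm across, 14 mm tall, about 12 g, loose and slippery; this point is its centre, its z the bead's axis
- bead5_c (a point): a dark grey ferrite bead with bevelled rims, 16 mm across, 14 mm tall, about 12 g, loose and slippery; this point is its centre, its z the bead's axis
- bead6_c (a point): a dark grey ferrite bead with bevelled rims, 16 mm across, 14 mm tall, about 12 g, loose and slippery; this point is its centre, its z the bead's axis
- bead7_c (a point): a dark grey ferrite bead with bevelled rims, 16 mm across, 14 mm tall, about 12 g, loose and slippery; this point is its centre, its z the bead's axis
- spool: bystander: a steel spool, 60 mm across, 46 mm tall; leave it alone. Origin: centre of its underside
- jar: bystander: a closed amber jar, 52 mm across, 70 mm tall; leave it alone. Origin: centre of its underside
- board: bystander: a green circuit board with parts on it, 100 x 75 mm; leave it alone. Origin: centre of its underside
- driver: bystander: a screwdriver lying flat, about 200 mm long; leave it alone. Origin somewhere along its shaft
- cup: bystander: an empty white cup, 70 mm across, 50 mm tall; leave it alone. Origin: centre of its underside
Things that resemble listed ones, but are neither listed nor needed, are in the scene too. What is shaped like the feeder but purple is not meant.

How it is judged:
By the outcome, as a careful person would: the job done as asked, in the order asked, and still so for the second after the job is handed in, with the robot touching nothing.
It also fails if it takes over 72 s, if anything falls off the work surface, if the arm or the gripper's body presses on something with over 40 N, if the wrist force passes 120 N, or if a joint passes its speed limit or range.

## Working session

There is one attempt and no reset: what is moved stays moved. The work goes in short steps, Python scripts to look and compute and a tool call to move; the robot and the scene stay as the last step left them, time stands still between calls to the robot, and variables do not carry over. Pictures are saved under pics/ and viewed, and the job is handed in when it is done.

Besides the shell and the picture viewer there is one more tool, called after "Request:" as a command line: name --argument value ..., lists and objects as JSON in quotes. servo_tool: Moves the arm, as the interface text tells. Its arguments: {"type":"object","properties":{"steps":{"type":"string"}},"required":["steps"]}

I'll start with the state and the pictures.

```bash
mkdir -p pics && python3 - <<'E'
from cell import sensors, read_camera, get_calibration
import cv2, numpy as np
s=sensors.state(); print({k:np.round(v,3) for k,v in s.items()})
for n in ["scene","side","wrist"]:
    c=get_calibration(n); print(n,{k:np.round(v,3).tolist() for k,v in c.items()})
    p,d=read_camera(n); cv2.imwrite(f"pics/{n}0.png",p); np.save(f"pics/{n}0_d.npy",d); np.savez(f"pics/{n}0_c.npz",**c)
E
```

```text
{'t': np.float64(0.0), 'joints': array([-1.372,  0.492,  1.559, -0.   ,  1.092, -0.106]), 'qvel': array([ 0.001, -0.001,  0.001, -0.002, -0.003,  0.   ]), 'tau': array([ 2.0000e-03, -6.1264e+01, -2.5819e+01,  6.9000e-02,  4.8000e-02,
       -0.0000e+00]), 'eef_pos': array([ 187.562, -595.948,  214.083]), 'tcp_rot': array([-1.672,  1.57 ,  1.774]), 'ft_force': array([ 0.12 ,  0.194, -0.128]), 'moment': array([-0.015, -0.021,  0.01 ]), 'opening': np.float64(0.999)}
scene {'mtx': [[405.447, 0.0, 259.535], [0.0, 405.447, 191.059], [0.0, 0.0, 1.0]], 'distortion': [-0.069, 0.0, 0.0, 0.0, 0.0], 'R': [[0.462, 0.887, 0.003], [0.567, -0.293, -0.77], [-0.682, 0.357, -0.638]], 't': [-192.005, -253.245, 1976.873]}
side {'mtx': [[352.164, 0.0, 253.737], [0.0, 352.164, 193.315], [0.0, 0.0, 1.0]], 'distortion': [-0.1, 0.0, 0.0, 0.0, 0.0], 'R': [[-0.997, -0.075, -0.004], [-0.037, 0.53, -0.847], [0.065, -0.845, -0.531]], 't': [551.875, 125.659, 1037.51]}
wrist {'mtx': [[314.705, 0.0, 250.336], [0.0, 314.705, 186.128], [0.0, 0.0, 1.0]], 'distortion': [-0.052, 0.0, 0.0, 0.0, 0.0], 'R': [[0.299, -0.954, -0.0], [-0.925, -0.29, 0.247], [-0.236, -0.074, -0.969]], 't': [-624.016, -26.607, 391.315]}
```

View pics/scene0.png

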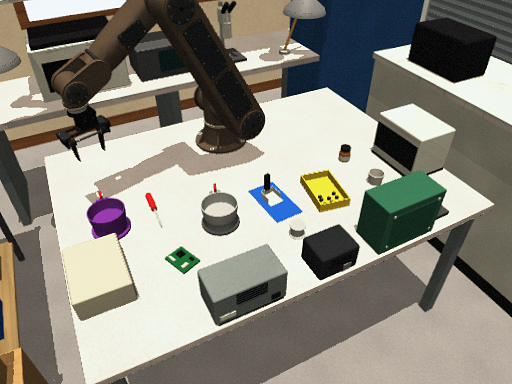

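View pics/side0.png

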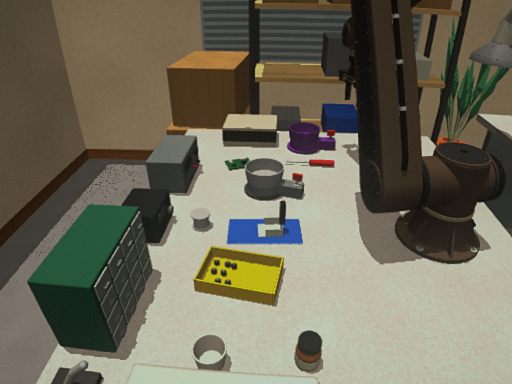

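View pics/wrist0.png

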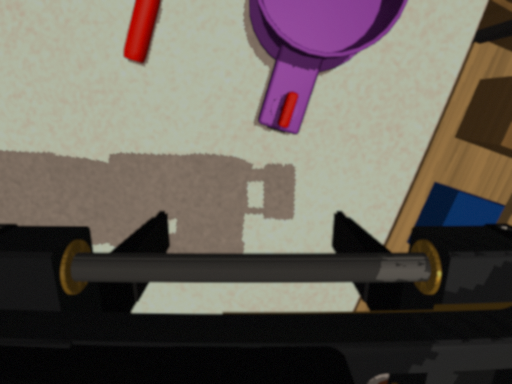

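The purple decoy is at scene (107,215). The grey feeder is at (220,212), the scoop on the blue mat at (272,200), and the yellow bin at (325,190) with 7 beads. I'll turn the depth pictures into rough positions next.

```bash
cat > h.py <<'E'
import numpy as np, cv2
from scipy.spatial.transform import Rotation as Rn
def load(n,i): return cv2.imread(f"pics/{n}{i}.png"), np.load(f"pics/{n}{i}_d.npy"), dict(np.load(f"pics/{n}{i}_c.npz"))
def snap(n,i):
    from cell import read_camera,get_calibration
    c=get_calibration(n); p,d=read_camera(n)
    cv2.imwrite(f"pics/{n}{i}.png",p); np.save(f"pics/{n}{i}_d.npy",d); np.savez(f"pics/{n}{i}_c.npz",**c)
    return p,d,c
def cloud(d,c):
    h,w=d.shape; u,v=np.meshgrid(np.arange(w),np.arange(h))
    n=cv2.undistortPoints(np.stack([u,v],-1).reshape(-1,1,2).astype(np.float64),c["mtx"],c["distortion"]).reshape(h,w,2)
    X=np.dstack([n*d[...,None],d[...,None]])
    W=(X-c["t"])@c["R"]; W[d<=0]=np.nan; return W
def ray(c,uv):
    n=cv2.undistortPoints(np.array(uv,float).reshape(-1,1,2),c["mtx"],c["distortion"]).reshape(-1,2)
    dirs=np.c_[n,np.ones(len(n))]@c["R"]; return -c["R"].T@c["t"],dirs
def atz(c,uv,z):
    o,d=ray(c,uv); return o+d*((z-o[2])/d[:,2])[:,None]
def proj(c,P):
    r,_=cv2.Rodrigues(c["R"]); return cv2.projectPoints(np.array(P,float).reshape(-1,1,3),r,c["t"],c["mtx"],c["distortion"])[0].reshape(-1,2)
def tri(cs,uvs):
    A=np.zeros((3,3));b=np.zeros(3)
    for c,uv in zip(cs,uvs):
        o,d=ray(c,[uv]);d=d[0]/np.linalg.norm(d[0]);M=np.eye(3)-np.outer(d,d);A+=M;b+=M@o
    return np.linalg.solve(A,b)
def Rt():
    from cell import sensors
    s=sensors.state(); return Rn.from_euler('xyz',s['tcp_rot']).as_matrix(), np.array(s['eef_pos']), s
E
python3 - <<'E'
from h import *
for n in ["scene","side"]:
    p,d,c=load(n,0); W=cloud(d,c); hsv=cv2.cvtColor(p,cv2.COLOR_BGR2HSV); H,S,V=cv2.split(hsv)
    z=W[...,2]; tab=(np.abs(W[...,0]-600)<400)&(np.abs(W[...,1])<700)
    print(n)
    for nm,m in dict(red=((H<6)|(H>174))&(S>180)&(V>80),blue=(H>100)&(H<125)&(S>180),yellow=(H>22)&(H<32)&(S>180)&(V>80),purple=(H>135)&(H<155)&(S>120)).items():
        m=m&tab&(z<150)&(z>-20)
        k,l,st,ce=cv2.connectedComponentsWithStats(m.astype(np.uint8))
        for i in range(1,k):
            if st[i,4]>8:
                q=W[l==i]; print(nm,ce[i].round(),st[i,4],np.nanmedian(q,0).round(),np.nanmin(q,0).round(),np.nanmax(q,0).round())
    # table height
    m=tab&(S<40)&(np.abs(z)<15); print(np.nanmedian(z[m]))
E
cat >/dev/null
```

```text
scene
red [214. 188.] 16 [ 432. -202.   82.] [ 404. -208.   69.] [ 446. -193.   86.]
red [100. 195.] 14 [ 270. -608.   82.] [ 250. -611.   71.] [ 282. -604.   88.]
red [151. 201.] 93 [ 319. -435.   23.] [ 268. -444.    1.] [ 365. -424.   29.]
blue [277. 205.] 682 [563.   4.   1.] [413. -53.  -7.] [632.  75.  46.]
yellow [324. 189.] 683 [556. 228.   5.] [464. 135.  -3.] [679. 292.  44.]
yellow [327. 209.] 11 [667. 166.  10.] [665. 148.   5.] [673. 178.  15.]
purple [108. 218.] 1313 [ 379. -603.   55.] [ 247. -676.    1.] [ 451. -536.  101.]
0.15458802587674902
side
red [331. 132.] 32 [ 260. -604.   75.] [ 248. -613.   64.] [ 274. -597.   87.]
red [322. 162.] 99 [ 311. -425.   19.] [ 266. -435.    9.] [ 359. -416.   26.]
red [297. 174.] 17 [ 421. -196.   83.] [ 408. -205.   80.] [ 431. -190.   85.]
blue [261. 232.] 1157 [552.  26.   0.] [412. -51.  -4.] [631.  73.   4.]
yellow [244. 274.] 2017 [558. 206.   5.] [467. 139.  -1.] [678. 293.  43.]
yellow [239. 296.] 11 [565. 281.   7.] [565. 278.   4.] [573. 282.  26.]
yellow [246. 297.] 13 [551. 284.  11.] [541. 282.   4.] [556. 285.  18.]
purple [305. 129.] 171 [ 369. -660.   80.] [ 316. -675.   47.] [ 444. -534.   95.]
purple [327. 140.] 68 [ 277. -593.   43.] [ 245. -619.   24.] [ 315. -583.   49.]
purple [296. 149.] 53 [ 415. -551.    7.] [ 351. -630.    3.] [ 445. -532.   23.]
purple [314. 150.] 11 [ 331. -560.    8.] [ 317. -584.    2.] [ 342. -546.   10.]
-1.0343145016379796
```

```bash
python3 - <<'E'
from h import *
p,_,_=load("side",0); cv2.imwrite("pics/side0_crop.png",cv2.resize(p[140:310,180:350],None,fx=3.5,fy=3.5,interpolation=cv2.INTER_CUBIC))
p,_,_=load("scene",0); cv2.imwrite("pics/scene0_crop.png",cv2.resize(p[150:270,130:400],None,fx=2.9,fy=2.9,interpolation=cv2.INTER_CUBIC))
E
```

```text
(no output)
```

View pics/side0_crop.png

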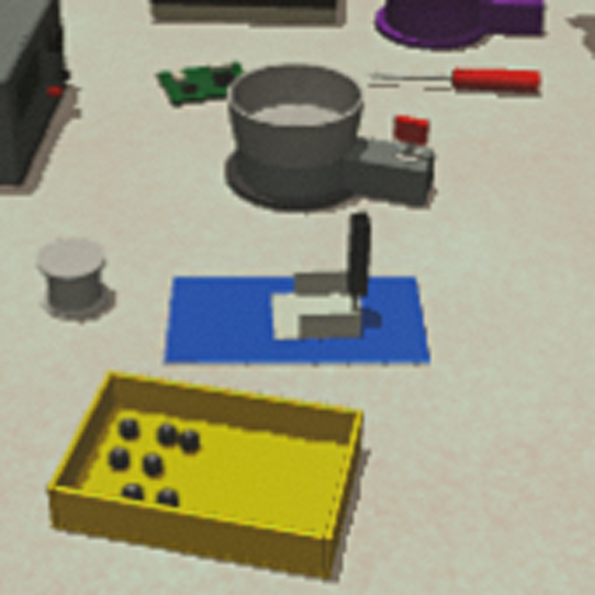

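View pics/scene0_crop.png

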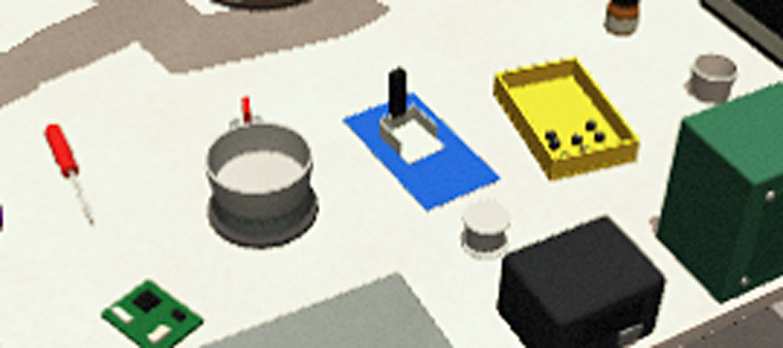

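```bash
python3 - <<'E'
from h import *
R,p,s=Rt(); print(R.round(3),p)
c=dict(np.load("pics/wrist0_c.npz"))
o=-c["R"].T@c["t"]; print("cam pos",o, "in tool", R.T@(o-p)); print("cam axes in tool\n",(c["R"]@R).round(3))
# bowl rim fit, from both cameras
from scipy.optimize import least_squares
Q=[];
for n in ["scene","side"]:
    pic,d,c=load(n,0); W=cloud(d,c); 
    m=(np.abs(W[...,2]-93)<4)&(np.hypot(W[...,0]-540,W[...,1]+195)<90); q=W[m]; 
    f=least_squares(lambda a:np.hypot(q[:,0]-a[0],q[:,1]-a[1])-a[2],[540,-195,64],loss='soft_l1'); print(n,len(q),f.x)
    m=(np.abs(W[...,2]-45)<5)&(np.abs(W[...,0]-440)<45)&(np.abs(W[...,1]+200)<50); q=W[m]; print("lug",len(q),q.mean(0),q.min(0),q.max(0))
    m=(W[...,2]>55)&(np.abs(W[...,0]-425)<30)&(np.abs(W[...,1]+200)<30); q=W[m]; print("wing",len(q),q.mean(0)); print(np.linalg.eigh(np.cov(q[:,:2].T)))
    m=(W[...,2]>55)&(np.abs(W[...,0]-520)<60)&(np.abs(W[...,1]-20)<60); q=W[m]; print("handle",len(q),q.mean(0),q.min(0),q.max(0))
    v,u=np.where(m); print(u.min(),u.max(),v.min(),v.max())
    
E
```

```text
[[-0.     0.3   -0.954]
 [ 0.001 -0.954 -0.3  ]
 [-1.    -0.001 -0.   ]] [ 187.53723976 -596.0275039   214.21634641]
cam pos [ 254.42006297 -574.34902012  385.5188883 ] in tool [-171.29612811   -0.74383329  -70.32007369]
cam axes in tool
 [[-0.     1.     0.001]
 [-0.248 -0.001  0.969]
 [ 0.969  0.     0.248]]
scene 99 [ 537.28360505 -230.14386413   65.38771465]
lug 31 [ 448.02214487 -216.57428501   45.74409901] [ 399.66307055 -249.99978491   41.54532074] [ 484.52432576 -175.24335903   49.81169344]
wing 23 [ 427.79182494 -202.51838047   79.08437479]
EighResult(eigenvalues=array([  8.22746742, 150.39308876]), eigenvectors=array([[-0.28882659, -0.95738143],
       [-0.95738143,  0.28882659]]))
handle 66 [ 4.76418243e+02 -3.55891606e-01  8.20226330e+01] [461.85744738 -10.65899543  56.40086292] [485.26595007  12.10904891 105.11436154]
264 269 174 186
side 90 [ 534.97102228 -226.8736285    65.2147801 ]
lug 158 [ 440.83078933 -200.40821039   43.10280071] [ 397.65366673 -232.4506968    40.24578678] [ 484.3141725  -173.70705437   48.37943936]
wing 77 [ 420.93864207 -195.88732216   72.4833466 ]
EighResult(eigenvalues=array([ 7.41451579, 94.45938784]), eigenvectors=array([[-0.27317258, -0.96196504],
       [-0.96196504,  0.27317258]]))
handle 100 [470.15982919  10.88370611  81.73013807] [461.22577657  -4.91961004  55.04065403] [478.96965036  17.51116677 102.62686598]
279 285 201 217
```

The feeder's bowl is near (536,-228) and the stud near (423,-199). They are 117 mm apart, which agrees with the 118 given, and the yaw is about -14.5°. I'll plan a hover over the stud.

```bash
cat >> h.py <<'E'
def down(yaw):  # tool x down, tool y at angle yaw (rad) in world
    y=np.array([np.cos(yaw),np.sin(yaw),0]); x=np.array([0,0,-1.]); return np.stack([x,y,np.cross(x,y)],1)
def plan(P1,R1,n=8,op=95,via_rv=None,R0=None,P0=None,dec=0,vmax=50):
    if R0 is None: R0,P0,_=Rt()
    rv=Rn.from_matrix(R0.T@R1).as_rotvec() if via_rv is None else np.array(via_rv)
    n=max(n,int(np.ceil(np.linalg.norm(np.subtract(P1,P0))/vmax)),int(np.ceil(np.abs(rv).max()/.149))); n=-(-n//8)*8
    rows=[];R=R0
    for i in range(n):
        d=R.T@(np.subtract(P1,P0)/n); r=rv/n
        rows.append(" ".join(f"{a:.{dec}f}" for a in d)+" "+" ".join(f"{a:.3f}" for a in r)+f" {op}")
        R=R@Rn.from_rotvec(r).as_matrix()
    for i in range(0,n,8): print("; ".join(rows[i:i+8]),"\n")
    print("dist",np.linalg.norm(np.subtract(P1,P0)),"ang",np.degrees(np.linalg.norm(rv)))
E
python3 - <<'E'
from h import *
plan([423,-199,205],None,n=24,via_rv=[-np.radians(148),0,0])
E
```

```text
0 -13 -14 -0.108 0.000 0.000 95; 0 -11 -16 -0.108 0.000 0.000 95; 0 -9 -17 -0.108 0.000 0.000 95; 0 -8 -18 -0.108 0.000 0.000 95; 0 -6 -18 -0.108 0.000 0.000 95; 0 -4 -19 -0.108 0.000 0.000 95; 0 -2 -19 -0.108 0.000 0.000 95; 0 0 -19 -0.108 0.000 0.000 95 

0 2 -19 -0.108 0.000 0.000 95; 0 5 -19 -0.108 0.000 0.000 95; 0 7 -18 -0.108 0.000 0.000 95; 0 8 -17 -0.108 0.000 0.000 95; 0 10 -16 -0.108 0.000 0.000 95; 0 12 -15 -0.108 0.000 0.000 95; 0 13 -14 -0.108 0.000 0.000 95; 0 15 -12 -0.108 0.000 0.000 95 

0 16 -11 -0.108 0.000 0.000 95; 0 17 -9 -0.108 0.000 0.000 95; 0 18 -7 -0.108 0.000 0.000 95; 0 19 -5 -0.108 0.000 0.000 95; 0 19 -3 -0.108 0.000 0.000 95; 0 19 -1 -0.108 0.000 0.000 95; 0 19 1 -0.108 0.000 0.000 95; 0 19 3 -0.108 0.000 0.000 95 

dist 461.6909045605245 ang 148.0
```

Request:
servo_tool --steps "0 -13 -14 -0.108 0 0 95; 0 -11 -16 -0.108 0 0 95; 0 -9 -17 -0.108 0 0 95; 0 -8 -18 -0.108 0 0 95; 0 -6 -18 -0.108 0 0 95; 0 -4 -19 -0.108 0 0 95; 0 -2 -19 -0.108 0 0 95; 0 0 -19 -0.108 0 0 95"

```text
t: 0.95
eef_pos: [264.4, -457.9, 212.0]
tcp_rot: [-2.458, 1.566, 1.882]
ft_force: [0.4, -0.8, -0.2]
opening: 1.002
```

```bash
python3 - <<'E'
from h import *
R,p,s=Rt(); print(p,s['t'],s['joints'].round(3)); a=np.degrees(np.arctan2(R[1,1],R[0,1])); print(a)
plan([423,-199,205],down(np.radians(75.5)),n=16)
E
```

```text
[ 264.40511856 -457.91240547  212.01643336] 0.95 [-1.172  0.359  1.794  0.     0.993 -0.8  ]
-21.332971814064933
0 3 -19 -0.106 -0.000 -0.000 95; 0 5 -18 -0.106 -0.000 -0.000 95; 0 7 -18 -0.106 -0.000 -0.000 95; 0 9 -17 -0.106 -0.000 -0.000 95; 0 11 -16 -0.106 -0.000 -0.000 95; 0 12 -14 -0.106 -0.000 -0.000 95; 0 14 -13 -0.106 -0.000 -0.000 95; 0 15 -12 -0.106 -0.000 -0.000 95 

0 16 -10 -0.106 -0.000 -0.000 95; 0 17 -8 -0.106 -0.000 -0.000 95; 0 18 -6 -0.106 -0.000 -0.000 95; 0 18 -4 -0.106 -0.000 -0.000 95; 0 19 -2 -0.106 -0.000 -0.000 95; 0 19 -0 -0.106 -0.000 -0.000 95; 0 19 2 -0.106 -0.000 -0.000 95; 0 19 4 -0.106 -0.000 -0.000 95 

dist 303.7057794357512 ang 96.83351000302028
```

Tracking is good.

Request:
servo_tool --steps "0 3 -19 -0.106 0 0 95; 0 5 -18 -0.106 0 0 95; 0 7 -18 -0.106 0 0 95; 0 9 -17 -0.106 0 0 95; 0 11 -16 -0.106 0 0 95; 0 12 -14 -0.106 0 0 95; 0 14 -13 -0.106 0 0 95; 0 15 -12 -0.106 0 0 95"

```text
t: 1.75
eef_pos: [343.1, -319.4, 211.7]
tcp_rot: [3.004, 1.564, 1.945]
ft_force: [0.4, -0.7, 0.3]
opening: 0.995
```

Request:
servo_tool --steps "0 16 -10 -0.106 0 0 95; 0 17 -8 -0.106 0 0 95; 0 18 -6 -0.106 0 0 95; 0 18 -4 -0.106 0 0 95; 0 19 -2 -0.106 0 0 95; 0 19 0 -0.106 0 0 95; 0 19 2 -0.106 0 0 95; 0 19 4 -0.106 0 0 95"

```text
t: 2.55
eef_pos: [418.6, -180.4, 211.9]
tcp_rot: [2.211, 1.563, 2.036]
ft_force: [0.3, 1.2, -0.4]
opening: 1.0
```

```bash
python3 - <<'E'
from h import *
R,p,s=Rt(); print(p,s['t'],s['joints'].round(3)); a=np.degrees(np.arctan2(R[1,1],R[0,1])); print(a)
snap("wrist",1)
E
```

```text
[ 418.6444469  -180.41188588  211.85742522] 2.55 [-0.555  0.257  1.955  0.005  0.936 -1.953]
79.96889114738482
```

View pics/wrist1.png

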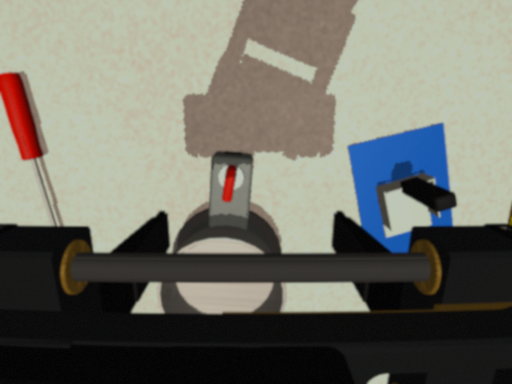

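The wrist picture shows the grey lug at (231,185) with the red wing at (229,183), the mat and scoop at (405,200), and the driver at left. I'll fit the wing and lug.

```bash
python3 - <<'E'
from h import *
p,d,c=load("wrist",1); W=cloud(d,c); hsv=cv2.cvtColor(p,cv2.COLOR_BGR2HSV); H,S,V=cv2.split(hsv)
m=((H<6)|(H>174))&(S>150)&(V>70)&(W[...,2]>50)&(W[...,0]>380)
q=W[m]; print(len(q),q.mean(0),q.min(0),q.max(0))
t=q[q[:,2]>82]; print("top",len(t),t.mean(0),np.median(t,0)); w,v=np.linalg.eigh(np.cov(t[:,:2].T)); print(np.sqrt(w),np.degrees(np.arctan2(v[1,1],v[0,1])))
r=cv2.minAreaRect(t[:,:2].astype(np.float32)); print(r)
L=W[(np.abs(W[...,2]-45)<3)&(np.abs(W[...,0]-430)<45)&(np.abs(W[...,1]+200)<45)]
print("lug",L.mean(0),cv2.minAreaRect(L[:,:2].astype(np.float32)))
# two view triangulation of red centroid
us,vs=np.where(m)[::-1]; print("wrist px",us.mean(),vs.mean())
B=W[(np.abs(W[...,2]-95)<3)&(W[...,0]>440)&(W[...,1]<-100)]; print("rim",len(B))
from scipy.optimize import least_squares
B=B[np.abs(np.hypot(B[:,0]-536,B[:,1]+228)-64)<10]
print(least_squares(lambda a:np.hypot(B[:,0]-a[0],B[:,1]-a[1])-65,[540,-228],loss='soft_l1').x)
c0=load("side",0); c1=load("scene",0)
print("tri wing all-visible", tri([c,c0[2]],[(us.mean(),vs.mean()),(297,174)]))
cv2.imwrite("pics/w1crop.png",cv2.resize(p[140:240,180:280],None,fx=5,fy=5,interpolation=cv2.INTER_CUBIC))
E
```

```text
297 [ 419.57736881 -200.08439932   86.41164489] [ 404.64995783 -208.6206575    68.60119108] [ 436.10443515 -192.11620723   89.46701044]
top 278 [ 420.5244222  -200.4415878    87.14779393] [ 420.74998543 -200.31075638   87.19807789]
[2.38853863 9.22565246] 160.21320880120805
((420.7555236816406, -200.63795471191406), (8.905668258666992, 32.355979919433594), 70.0047607421875)
lug [ 438.32931128 -205.48637121   46.27679075] ((439.580322265625, -205.46791076660156), (46.007450103759766, 81.3672103881836), 75.47151947021484)
wrist px 228.8181818181818 183.87542087542087
rim 709
[ 533.97907535 -229.80904864]
tri wing all-visible [ 420.89096631 -200.61911823   81.8537917 ]
```

View pics/w1crop.png

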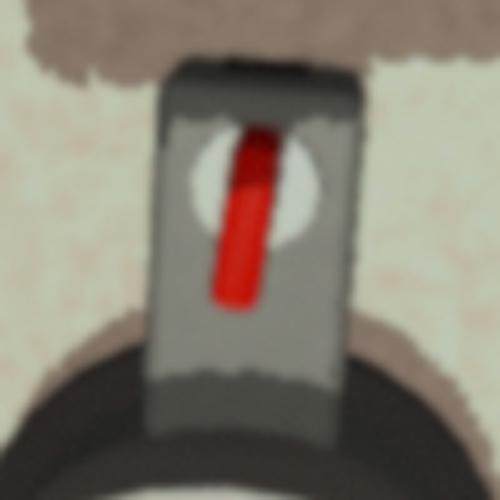

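The stud centre is (420.7,-200.5), with its top at about 87 (86 expected) and the wing at yaw -19.8°. The lug's yaw is -14.5°, so the joint stands at about 0.09 rad, open. The red wing on the grey lug is the one meant; the other one sits on the purple decoy. I'll align over it and descend.

```bash
python3 - <<'E'
from h import *
plan([420.7,-200.5,140],down(np.radians(70.2)),n=8,dec=1)
E
```

```text
9.0 -2.7 0.7 0.022 -0.001 -0.001 95; 9.0 -2.7 0.7 0.022 -0.001 -0.001 95; 9.0 -2.7 0.8 0.022 -0.001 -0.001 95; 9.0 -2.7 0.8 0.022 -0.001 -0.001 95; 9.0 -2.6 0.9 0.022 -0.001 -0.001 95; 9.0 -2.6 0.9 0.022 -0.001 -0.001 95; 9.0 -2.6 1.0 0.022 -0.001 -0.001 95; 9.0 -2.5 1.0 0.022 -0.001 -0.001 95 

dist 75.13172518112151 ang 10.196895729506235
```

Request:
servo_tool --steps "10 -4 1 0.04 -0.002 -0.002 95; 10 -4 1 0.04 -0.002 -0.002 95; 10 -4 1 0.04 -0.002 -0.002 80; 10 -4 2 0.04 0 0 70; 10 -4 2 0.01 0 0 70; 10 0 0 0 0 0 70; 8 0 0 0 0 0 70; 4 0 0 0 0 0 70"

```text
t: 3.4
eef_pos: [419.3, -203.5, 133.0]
tcp_rot: [0.51, 1.57, 0.145]
ft_force: [-0.0, -0.6, -0.0]
opening: 0.735
```

```bash
python3 - <<'E'
from h import *
R,p,s=Rt(); print(p,s['opening']); a=np.degrees(np.arctan2(R[1,1],R[0,1])); print(a, R[:,0])
plan([420.7,-200.5,63],down(np.radians(70.2)),n=8,dec=1)
E
```

```text
[ 419.29753935 -203.48340181  133.04243216] 0.735446820090447
69.07402828353682 [ 3.22555489e-04  4.71779451e-05 -9.99999947e-01]
8.8 0.4 0.0 -0.002 0.000 -0.000 95; 8.8 0.4 0.0 -0.002 0.000 -0.000 95; 8.8 0.4 0.0 -0.002 0.000 -0.000 95; 8.8 0.4 0.0 -0.002 0.000 -0.000 95; 8.8 0.4 0.0 -0.002 0.000 -0.000 95; 8.8 0.4 0.0 -0.002 0.000 -0.000 95; 8.8 0.4 0.0 -0.002 0.000 -0.000 95; 8.8 0.4 0.0 -0.002 0.000 -0.000 95 

dist 70.11996780965748 ang 1.1261279120179994
```

Request:
servo_tool --steps "10 1 0 -0.01 0 0 70; 10 1 0 -0.01 0 0 70; 10 1 0 0 0 0 60; 10 0 0 0 0 0 50; 10 0 0 0 0 0 40; 10 0 0 0 0 0 40; 8 0 0 0 0 0 40; 2 0 0 0 0 0 40"

```text
t: 4.2
eef_pos: [420.5, -200.0, 56.5]
tcp_rot: [0.775, 1.571, 0.433]
ft_force: [-0.5, -0.2, 0.3]
opening: 0.423
```

Request:
servo_tool --steps "0 0 0 0 0 0 20; 0 0 0 0 0 0 0; 0 0 0 0 0 0 0; 0 0 0 0 0 0 0; 0 0 0 0 0 0 0; 0 0 0 0 0 0 0; 0 0 0 0 0 0 0; 0 0 0 0 0 0 0"

```text
t: 5.0
eef_pos: [420.4, -201.5, 57.0]
tcp_rot: [-0.894, 1.569, -1.235]
ft_force: [0.6, 0.1, -4.2]
opening: 0.109
```

```bash
python3 - <<'E'
from h import *
R,p,s=Rt(); print(p,s['opening']*95.1,s['ft_force'],s['moment']); a=np.degrees(np.arctan2(R[1,1],R[0,1])); print(a)
E
```

```text
[ 420.35686164 -201.47608935   56.99977508] 10.405362551993903 [ 0.59647121  0.11567128 -4.16725862] [ 0.07304282 -0.29238438  0.0486595 ]
70.42898547335999
```

The wing is gripped, with an opening of 10.4 mm against its 10 mm thickness. I'll press it down.

Request:
servo_tool --steps "2 0 0 0 0 0 0; 2 0 0 0 0 0 0; 2 0 0 0 0 0 0; 1 0 0 0 0 0 0; 0 0 0 0 0 0 0; 0 0 0 0 0 0 0; 0 0 0 0 0 0 0; 0 0 0 0 0 0 0"

```text
t: 5.8
eef_pos: [420.4, -201.5, 52.0]
tcp_rot: [-0.666, 1.566, -1.007]
ft_force: [-2.3, -0.1, 7.1]
opening: 0.103
```

Request:
servo_tool --steps "1 0 0 0 0 0 0; 0.5 0 0 0 0 0 0; 0 0 0 0.05 0 0 0; 0 0 0 0.1 0 0 0; 0 0 0 0.1 0 0 0; 0 0 0 0.1 0 0 0; 0 0 0 0.1 0 0 0; 0 0 0 0.1 0 0 0"

```text
t: 6.6
eef_pos: [420.4, -201.5, 52.9]
tcp_rot: [-0.019, 1.564, -0.928]
ft_force: [-1.5, 0.0, 5.6]
opening: 0.103
```

```bash
python3 - <<'E'
from h import *
R,p,s=Rt(); print(p,s['opening']*95.1,s['ft_force'],s['moment']); a=np.degrees(np.arctan2(R[1,1],R[0,1])); print(a,R[:,0])
E
```

```text
[ 420.40382827 -201.45054682   52.89650412] 9.814036309720485 [-1.54567885  0.03610337  5.63286296] [ 0.10255496  0.22061635 -0.02220712]
37.91379265336449 [ 0.00413261 -0.00551384 -0.99997626]
```

It has turned 32° but the height is drifting up. I'll add a push while turning the rest.

Request:
servo_tool --steps "1.5 0 0 0 0 0 0; 1 0 0 0.05 0 0 0; 0.5 0 0 0.12 0 0 0; 0.5 0 0 0.12 0 0 0; 0.5 0 0 0.12 0 0 0; 0.5 0 0 0.12 0 0 0; 0.5 0 0 0.12 0 0 0; 0.5 0 0 0.12 0 0 0"

```text
t: 7.4
eef_pos: [420.4, -201.5, 50.8]
tcp_rot: [0.835, 1.561, -0.875]
ft_force: [-3.4, 1.2, 11.0]
opening: 0.102
```

```bash
python3 - <<'E'
from h import *
R,p,s=Rt(); print(p,s['opening']*95.1,s['ft_force'],s['moment']); a=np.degrees(np.arctan2(R[1,1],R[0,1])); print(a,R[:,0])
E
```

```text
[ 420.44862766 -201.47947973   50.84954834] 9.701360673201723 [-3.38291122  1.19858572 11.0406385 ] [0.13424051 0.47942054 0.01942189]
-7.97618772332858 [ 0.0064815  -0.00775816 -0.9999489 ]
```

Request:
servo_tool --steps "0.3 0 0 0.06 0 0 0; 0.3 0 0 0.06 0 0 0; 0.3 0 0 0.03 0 0 0; 0.2 0 0 0.02 0 0 0; 0.2 0 0 0.02 0 0 0; 0 0 0 0 0 0 0; 0 0 0 0 0 0 0; 0 0 0 0 0 0 0"

```text
t: 8.2
eef_pos: [420.4, -201.5, 52.2]
tcp_rot: [0.903, 1.557, -0.999]
ft_force: [-1.0, -0.0, 6.5]
opening: 0.111
```

```bash
python3 - <<'E'
from h import *
R,p,s=Rt(); print(p,s['opening']*95.1,s['ft_force'],s['moment']); a=np.degrees(np.arctan2(R[1,1],R[0,1])); print(a,R[:,0])
E
```

```text
[ 420.44307372 -201.54837076   52.2465613 ] 10.534897305106965 [-1.03303572 -0.04310668  6.48438311] [0.10784807 0.33545715 0.7046584 ]
-18.97505950764605 [ 0.00736929 -0.01146277 -0.99990714]
```

The moment rose to 0.7 N·m at the stop, so the wing is fully round. I'll let it spring up gently and then open.

Request:
servo_tool --steps "-1 0 0 0 0 0 0; -1 0 0 0 0 0 0; -1 0 0 0 0 0 0; -1 0 0 0 0 0 0; -1 0 0 0 0 0 0; 0 0 0 0 0 0 20; 0 0 0 0 0 0 45; 0 0 0 0 0 0 70"

```text
t: 9.0
eef_pos: [420.6, -201.3, 57.2]
tcp_rot: [0.857, 1.557, -1.041]
ft_force: [-0.2, 0.3, 0.3]
opening: 0.306
```

Request:
servo_tool --steps "-10 0 0 0 0 0 70; -20 0 0 0 0 0 70; -30 0 0 0 0 0 90; -30 0 0 0 0 0 95; -30 0 0 0 0 0 95; -30 0 0 0 0 0 95; -15 0 0 0 0 0 95; -5 0 0 0 0 0 95"

```text
t: 9.8
eef_pos: [418.2, -198.4, 239.2]
tcp_rot: [0.973, 1.556, -0.928]
ft_force: [0.9, -0.8, -0.2]
opening: 0.965
```

```bash
python3 - <<'E'
from h import *
R,p,s=Rt(); print(p,s['opening']*95.1,s['ft_force'],s['joints']); a=np.degrees(np.arctan2(R[1,1],R[0,1])); print(a,R[:,0])
P,d,c=snap("wrist",2);W=cloud(d,c); hsv=cv2.cvtColor(P,cv2.COLOR_BGR2HSV); H,S,V=cv2.split(hsv)
m=((H<6)|(H>174))&(S>150)&(V>70)&(W[...,2]>50)&(W[...,0]>380)&(W[...,1]>-300)
t=W[m];t=t[t[:,2]>75]; print("top",len(t),np.median(t,0)); print(cv2.minAreaRect(t[:,:2].astype(np.float32)))
E
```

```text
[ 418.22554378 -198.36672793  239.23098582] 91.73956255067252 [ 0.90509383 -0.7752367  -0.17933884] [-0.58267572  0.22565436  1.9135421  -0.00617656  0.98805858 -0.24924437]
-18.908479171535312 [ 0.00914079 -0.01220005 -0.9998838 ]
top 258 [ 421.63779448 -198.56189241   87.00066407]
((421.3132019042969, -199.60179138183594), (31.340349197387695, 9.136000633239746), 75.87396240234375)
```

View pics/wrist2.png

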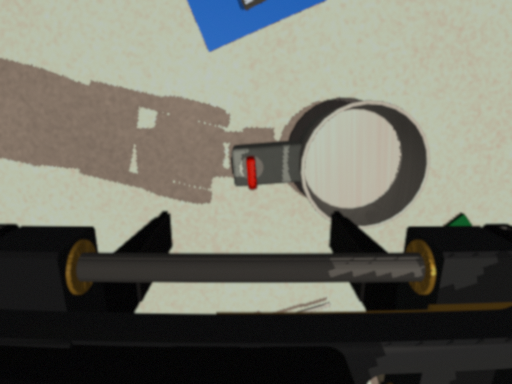

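The wing now lies at yaw 75.9°, square across the lug. Its top is at 87, so it has sprung back up and is locked. Next I'll check for tall obstacles and measure the bin and mat for the scoop work.

```bash
python3 - <<'E'
from h import *
from scipy.optimize import least_squares
H=np.full((14,18),0.)
for n in ["scene","side"]:
    p,d,c=load(n,0); W=cloud(d,c)
    q=W[np.isfinite(W[...,0])]
    q=q[(q[:,2]<450)]
    if n=="side": q=q[~((q[:,0]<330))]
    i=((q[:,0]-300)//50).astype(int); j=((q[:,1]+450)//50).astype(int); ok=(i>=0)&(i<14)&(j>=0)&(j<18)
    np.maximum.at(H,(i[ok],j[ok]),q[ok,2])
print("      y:",[-450+50*j for j in range(18)])
for i in range(14): print(300+50*i,H[i].astype(int))
p,d,c=load("wrist",2); W=cloud(d,c)
B=W[(np.abs(W[...,2]-95)<3)]; B=B[np.abs(np.hypot(B[:,0]-535,B[:,1]+229)-65)<9]
print(len(B),least_squares(lambda a:np.hypot(B[:,0]-a[0],B[:,1]-a[1])-a[2],[540,-228,65],loss='soft_l1').x)
# bin, mat
for n in ["scene","side"]:
    p,d,c=load(n,0); W=cloud(d,c); hsv=cv2.cvtColor(p,cv2.COLOR_BGR2HSV); h,S,V=cv2.split(hsv)
    m=(h>20)&(h<34)&(S>150)&(V>60)&(np.abs(W[...,0]-565)<130)&(np.abs(W[...,1]-215)<110)
    q=W[m]; t=q[q[:,2]>36]; print(n,"bin rim",len(t),cv2.minAreaRect(t[:,:2].astype(np.float32)),cv2.minAreaRect(q[:,:2].astype(np.float32)))
    m=(h>100)&(h<125)&(S>150)&(np.abs(W[...,0]-525)<130)&(np.abs(W[...,1]-10)<110)&(np.abs(W[...,2])<8)
    print("mat",cv2.minAreaRect(W[m][:,:2].astype(np.float32)))
E
```

```text
y: [-450, -400, -350, -300, -250, -200, -150, -100, -50, 0, 50, 100, 150, 200, 250, 300, 350, 400]
300 [29  5  5  3  5  6  4  4  4  3  4  5  7  6  5  7  7  4]
350 [29  8  6  4 43 23  4  5  5  3  3  8  5  4  5  5  6 72]
400 [19  9  6  5 85 85  5  4  6  7  3  6  5  4  4  6  5 75]
450 [ 17   9   6  94  97  97   5   6 105 102   5   5  41  42  41   4   4   4]
500 [ 7  9  7 96 57 96  4  6 30 27  5  7 42 10 41  6  4  4]
550 [12  7  8 98 94 98  5  5  5  6  7 41 39 19 43  5  4 53]
600 [19 12  6 14 97  7  4  4  5  6  6 41 36 21 42  6  5 52]
650 [18 19  7  6  7  8  4  6 48 46  3 43 43 43 41  5  3  2]
700 [11  7  6  7  6  5  8  8 50 48  8  8  9  6  7  3  3  3]
750 [  5 101 100   1   2   1   8   7   9   0   2   2   7 169 170 167 169 170]
800 [130 131 132 131 132 131   6 103 106 107 105   2 203 203 203 204 203 203]
850 [130 131 131 131 131 130   6 104 107 107 108   5 204 205 204 203 203 207]
900 [130 130 131 132 131 131   6 103 106 106 105   5 204 206 204 204 204 205]
950 [2 5 1 2 2 3 5 1 3 5 2 3 2 0 1 4 3 3]
1757 [ 534.7816556  -229.69790999   65.07770495]
scene bin rim 126 ((577.6456298828125, 210.9377899169922), (132.76268005371094, 204.8222198486328), 80.56111907958984) ((574.51318359375, 212.6987762451172), (135.1979217529297, 210.94281005859375), 81.1579360961914)
mat ((522.0289916992188, 10.704368591308594), (218.39328002929688, 119.72904205322266), 3.2767493724823)
side bin rim 437 ((572.1414794921875, 214.534423828125), (131.4409942626953, 198.9060821533203), 80.58565521240234) ((568.7947387695312, 193.551513671875), (176.3899688720703, 198.58029174804688), 81.12457275390625)
mat ((520.5034790039062, 12.583202362060547), (216.9170379638672, 115.83653259277344), 4.136739730834961)
```

The bin centre is about (573,213) with yaw -9.4°, and the mat is at (521,11.5). The tall boxes only start at x≥750. I'll hover over the scoop with the jaws along its y and the camera on the lip side.

```bash
python3 - <<'E'
from h import *
plan([490,5,235],down(np.radians(-86)),n=8)
E
```

```text
0 0 -27 0.146 0.000 -0.002 95; 0 -4 -27 0.146 0.000 -0.002 95; 0 -8 -26 0.146 0.000 -0.002 95; 0 -11 -25 0.146 0.000 -0.002 95; 0 -15 -23 0.146 0.000 -0.002 95; 0 -18 -20 0.146 0.000 -0.002 95; 0 -21 -17 0.146 0.000 -0.002 95; 0 -23 -14 0.146 0.000 -0.002 95 

dist 215.74404803832078 ang 67.09107571640699
```

Request:
servo_tool --steps "0 0 -27 0.146 0 -0.002 95; 0 -4 -27 0.146 0 -0.002 95; 0 -8 -26 0.146 0 -0.002 95; 0 -11 -25 0.146 0 -0.002 95; 0 -15 -23 0.146 0 -0.002 95; 0 -18 -20 0.146 0 -0.002 95; 0 -21 -17 0.146 0 -0.002 95; 0 -23 -14 0.146 0 -0.002 95"

```text
t: 10.65
eef_pos: [490.0, 12.1, 233.1]
tcp_rot: [-0.262, 1.563, 2.92]
ft_force: [-0.1, -1.3, 0.2]
opening: 1.0
```

```bash
python3 - <<'E'
from h import *
R,p,s=Rt(); print(p,s['joints'],s['qvel']); a=np.degrees(np.arctan2(R[1,1],R[0,1])); print(a,R[:,0])
P,d,c=snap("wrist",3)
E
```

```text
[490.01994611  12.0724734  233.10904497] [-1.10708019e-01  2.81436845e-01  1.85124503e+00  1.02490981e-03
  1.01676777e+00  1.41857090e+00] [ 0.5571961   0.15386413 -0.2017682   0.02763235  0.06662557  2.02607689]
-87.65276736916157 [-0.00771228  0.00173428 -0.99996876]
```

View pics/wrist3.png

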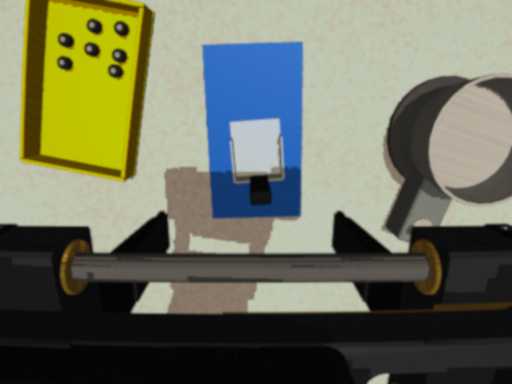

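The wrist view shows the scoop at (257,150) with its handle at (260,190) and lip up. The bin at (90,90) holds seven beads at its far end. I'll measure all of them.

```bash
python3 - <<'E'
from h import *
P,d,c=load("wrist",3); W=cloud(d,c); hsv=cv2.cvtColor(P,cv2.COLOR_BGR2HSV); h,S,V=cv2.split(hsv)
near=(np.abs(W[...,0]-500)<70)&(np.abs(W[...,1]-10)<60)
t=W[near&(W[...,2]>96)&(W[...,2]<112)&(V<60)]; print("handle top",len(t),t.mean(0),cv2.minAreaRect(t[:,:2].astype(np.float32)))
pan=near&(S<60)&(V>150)&(W[...,2]<12); t=W[pan]; print("pan",len(t),t.mean(0),cv2.minAreaRect(t[:,:2].astype(np.float32)))
wl=near&(W[...,2]>22)&(W[...,2]<40); t=W[wl]; print("walls",len(t),cv2.minAreaRect(t[:,:2].astype(np.float32)))
blue=near&(h>100)&(h<125)&(S>150); mb=(h>100)&(h<125)&(S>120)&(np.abs(W[...,2])<8)
t=W[mb]; print("mat",cv2.minAreaRect(t[:,:2].astype(np.float32)),np.median(t[:,2]))
by=(h>20)&(h<34)&(S>150)&(V>60)&(W[...,1]>80)
t=W[by&(np.abs(W[...,2]-40)<4)];print("bin rim",len(t),cv2.minAreaRect(t[:,:2].astype(np.float32)),t[:,2].mean())
fl=W[by&(np.abs(W[...,2]-5)<4)]; print("floor z",np.median(fl[:,2]))
bd=(V<70)&(W[...,1]>120)&(W[...,1]<330)&(W[...,2]>9)&(W[...,2]<30)
k,l,st,ce=cv2.connectedComponentsWithStats(bd.astype(np.uint8))
bc=np.array([573,213]);y=np.radians(-9.4);M=np.array([[np.cos(y),np.sin(y)],[-np.sin(y),np.cos(y)]])
for i in range(1,k):
    if st[i,4]>15:
        q=W[l==i]; m=atz(c,[ce[i]],13)[0]; print(ce[i].round(1),st[i,4],"top",np.percentile(q[:,2],90).round(1),"xy",m.round(1),"bin",(M@(m[:2]-bc)).round(1))
E
```

```text
handle top 310 [471.69204904   2.6850147  102.60355278] ((470.96575927734375, 2.7869415283203125), (15.02064323425293, 20.06045913696289), 2.6938304901123047)
pan 2444 [510.36236358   7.92610896   4.74366196] ((509.7782287597656, 5.659423828125), (75.7320327758789, 144.9644317626953), 19.72894287109375)
walls 312 ((495.90478515625, 5.234981536865234), (52.20648956298828, 62.05318069458008), 6.6243109703063965)
mat ((522.68017578125, 9.656925201416016), (218.0948486328125, 118.20469665527344), 3.991406202316284) 3.34111199793789
bin rim 2486 ((573.78857421875, 211.98519897460938), (130.66122436523438, 198.4060821533203), 81.0317153930664) 40.14347299694113
floor z 6.3178797143091145
[37.8  6.9] 21 top 29.3 xy [663.9 267.7  13. ] bin [80.7 68.8]
[38.4 20.2] 40 top 28.2 xy [649.2 268.3  13. ] bin [66.2 67. ]
[95.5 26.7] 102 top 20.7 xy [642.7 199.6  13. ] bin [70.9 -1.9]
[122.1  29. ] 97 top 20.6 xy [640.6 168.1  13. ] bin [ 74.  -33.3]
[37.2 31.2] 35 top 29.3 xy [637.1 270.8  13. ] bin [53.8 67.5]
[67.  40.3] 102 top 20.4 xy [627.2 235.   13. ] bin [49.9 30.5]
[36.6 42.2] 27 top 28.2 x
[... 188 characters left out ...]
3 xy [610.8 171.3  13. ] bin [ 44.1 -35. ]
[66.1 63. ] 94 top 20.3 xy [601.6 238.2  13. ] bin [24.1 29.5]
[116.6  70.9] 83 top 21.0 xy [593.7 176.9  13. ] bin [ 26.4 -32.2]
[35.5 76.1] 34 top 27.9 xy [585.8 278.2  13. ] bin [ 2.  66.5]
[34.1 86.2] 28 top 29.3 xy [574.  281.2  13. ] bin [-10.2  67.5]
[35.  96.7] 27 top 27.8 xy [561.5 281.6  13. ] bin [-22.5  65.8]
[ 34.4 107.2] 19 top 28.3 xy [548.8 283.8  13. ] bin [-35.4  65.9]
[ 34.3 118.4] 32 top 26.9 xy [535.  285.6  13. ] bin [-49.3  65.4]
[ 33.2 127.7] 36 top 29.0 xy [523.4 288.5  13. ] bin [-61.2  66.4]
[ 34.1 137.7] 47 top 28.3 xy [510.9 288.9  13. ] bin [-73.7  64.7]
[ 32.6 147. ] 25 top 28.5 xy [498.9 292.4  13. ] bin [-86.1  66.2]
```

```bash
python3 - <<'E'
from h import *
P,d,c=load("wrist",3); W=cloud(d,c); hsv=cv2.cvtColor(P,cv2.COLOR_BGR2HSV); h,S,V=cv2.split(hsv)
pan=((S<70)&(V>130)).astype(np.uint8); pan[:, :215]=0; pan[:,300:]=0; pan[:100]=0;pan[185:]=0
k,l,st,ce=cv2.connectedComponentsWithStats(pan); i=1+np.argmax(st[1:,4]); m=l==i; print(st[i])
v,u=np.where(m)
w=atz(c,np.c_[u,v],3.5); r=cv2.minAreaRect(w[:,:2].astype(np.float32)); print("pan@z3.5",r)
# lip edge: top-most pixel per column
us=np.arange(240,276); vs=np.array([np.where(m[:,a])[0].min() for a in us]); print(vs)
e=atz(c,np.c_[us,vs-.5],3.5); s=np.polyfit(e[:,1],e[:,0],1); print("lip slope yaw deg",-np.degrees(np.arctan(s[0])), "lip mid",np.polyval(s,5))
cv2.imwrite("pics/w3crop.png",cv2.resize(P[105:225,195:315],None,fx=5,fy=5,interpolation=cv2.INTER_CUBIC))
t=[471.2,2.8]; y=np.radians(5.5)
plan([471.2,2.8,130],down(y-np.pi/2),n=8,dec=1)
E
```

```text
[ 230  118   54   57 2643]
pan@z3.5 ((507.3418273925781, 6.904582977294922), (69.5830078125, 66.44295501708984), 6.552096843719482)
[122 121 121 121 121 121 121 121 121 121 121 121 121 121 120 120 120 120
 120 120 120 120 120 120 120 120 120 119 119 119 119 119 119 119 119 119]
lip slope yaw deg 6.56148393597852 lip mid 542.2314991830746
12.9 1.4 2.4 -0.009 0.001 0.000 95; 12.9 1.4 2.4 -0.009 0.001 0.000 95; 12.9 1.4 2.5 -0.009 0.001 0.000 95; 12.9 1.4 2.5 -0.009 0.001 0.000 95; 12.9 1.3 2.5 -0.009 0.001 0.000 95; 12.9 1.3 2.5 -0.009 0.001 0.000 95; 12.9 1.3 2.6 -0.009 0.001 0.000 95; 12.9 1.3 2.6 -0.009 0.001 0.000 95 

dist 105.5496702389053 ang 3.9528326165277456
```

View pics/w3crop.png

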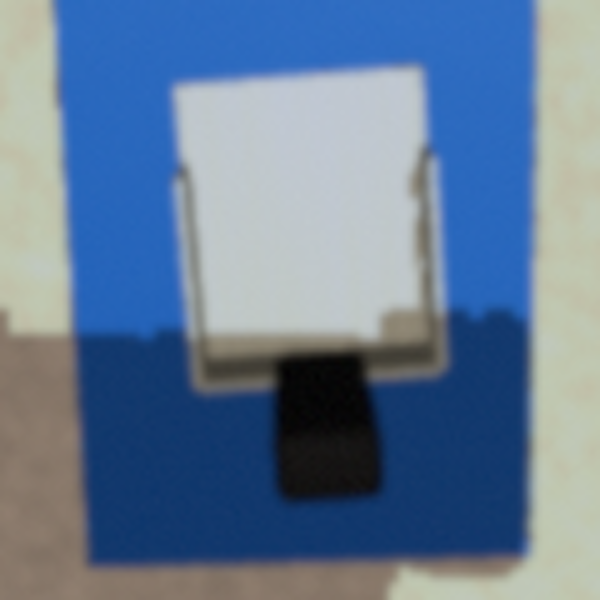

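The scoop's yaw is about 6.5°. The pan centre (507.3,6.9) puts the handle at (471.5,2.8), which agrees with the direct measurement. I'll approach to z=120 first.

Request:
servo_tool --steps "15 2 3 -0.015 0.001 0 95; 15 2 3 -0.015 0.001 0 95; 15 2 3 -0.015 0.001 0 95; 15 2 3 -0.015 0.001 0 95; 15 1 3 -0.01 0.001 0 95; 15 1 2 -0.005 0.001 0 95; 10 0 1 0 0 0 95; 3 0 0 0 0 0 95"

```text
t: 11.5
eef_pos: [469.3, 5.9, 121.2]
tcp_rot: [-0.558, 1.56, 2.691]
ft_force: [0.6, 0.4, -0.2]
opening: 0.998
```

```bash
python3 - <<'E'
from h import *
R,p,s=Rt(); print(p); a=np.degrees(np.arctan2(R[1,1],R[0,1])); print(a,R[:,0])
plan([471.5,2.8,60],down(np.radians(-83.5)),n=8,dec=1)
E
```

```text
[469.30377741   5.94001638 121.19373457]
-83.86801901578336 [-0.01010909  0.00489159 -0.99993694]
7.6 0.5 -0.3 -0.001 0.001 0.001 95; 7.6 0.5 -0.3 -0.001 0.001 0.001 95; 7.6 0.5 -0.3 -0.001 0.001 0.001 95; 7.6 0.4 -0.3 -0.001 0.001 0.001 95; 7.6 0.4 -0.3 -0.001 0.001 0.001 95; 7.6 0.4 -0.3 -0.001 0.001 0.001 95; 7.6 0.4 -0.2 -0.001 0.001 0.001 95; 7.6 0.4 -0.2 -0.001 0.001 0.001 95 

dist 61.313589415939454 ang 0.740468991990844
```

Request:
servo_tool --steps "9 1 -0.5 -0.001 0.002 0.001 95; 9 1 -0.5 -0.001 0.002 0.001 95; 9 1 -0.5 -0.001 0.002 0.001 90; 9 0.5 -0.5 0 0.002 0.001 80; 9 0 0 0 0.002 0.001 70; 9 0 0 0 0 0 60; 5 0 0 0 0 0 50; 0 0 0 0 0 0 40"

```text
t: 12.3
eef_pos: [472.2, 2.6, 57.1]
tcp_rot: [-2.886, 1.569, 0.366]
ft_force: [-0.4, -0.1, -0.4]
opening: 0.585
```

```bash
python3 - <<'E'
from h import *
R,p,s=Rt(); print(p,s['ft_force']); a=np.degrees(np.arctan2(R[1,1],R[0,1])); print(a,R[:,0])
E
```

```text
[472.20622524   2.61657377  57.10520468] [-0.38954969 -0.14998845 -0.39479686]
-83.69090566485387 [ 1.70542440e-03  6.53829983e-04 -9.99998332e-01]
```

Good pose; I'll close on the handle.

Request:
servo_tool --steps "0 0 0 0 0 0 20; 0 0 0 0 0 0 0; 0 0 0 0 0 0 0; 0 0 0 0 0 0 0; 0 0 0 0 0 0 0; 0 0 0 0 0 0 0; 0 0 0 0 0 0 0; 0 0 0 0 0 0 0"

```text
t: 13.1
eef_pos: [472.6, 2.6, 58.0]
tcp_rot: [-3.116, 1.568, 0.136]
ft_force: [0.4, 0.6, -1.0]
opening: 0.227
```

```bash
python3 - <<'E'
from h import *
R,p,s=Rt(); print(p,s['ft_force'],s['moment'],s['opening']*95.1); a=np.degrees(np.arctan2(R[1,1],R[0,1])); print(a,R[:,0])
E
```

```text
[472.60203486   2.6170196   58.04147559] [ 0.44098574  0.56115661 -0.96150457] [ 0.01602213  0.02844402 -0.04818775] 21.62742358122138
-83.68578051939986 [ 3.23944465e-03  4.43869520e-04 -9.99994654e-01]
```

The handle is held (21.6 mm). I'll lift first.

Request:
servo_tool --steps "-5 0 0 0 0 0 0; -10 0 0 0 0 0 0; -15 0 0 0 0 0 0; -20 0 0 0 0 0 0; -15 0 0 0 0 0 0; -10 0 0 0 0 0 0; -5 0 0 0 0 0 0; 0 0 0 0 0 0 0"

```text
t: 13.9
eef_pos: [472.0, 2.6, 144.7]
tcp_rot: [3.115, 1.567, 0.084]
ft_force: [-0.5, -0.2, -1.3]
opening: 0.234
```

```bash
python3 - <<'E'
from h import *
R,p,s=Rt(); print(p,s['ft_force'],s['moment'],s['opening']*95.1)
plan([500.8,205.1,140],down(np.radians(-99.2)),n=8,op=0)
E
```

```text
[472.0301051    2.64372521 144.70938825] [-0.47440334 -0.17324398 -1.31541567] [ 0.00396567  0.00498437 -0.03410146] 22.270766447216953
1 -25 -6 0.034 -0.001 0.000 0; 1 -25 -6 0.034 -0.001 0.000 0; 1 -25 -5 0.034 -0.001 0.000 0; 1 -25 -4 0.034 -0.001 0.000 0; 1 -25 -3 0.034 -0.001 0.000 0; 1 -25 -2 0.034 -0.001 0.000 0; 1 -26 -1 0.034 -0.001 0.000 0; 1 -26 -0 0.034 -0.001 0.000 0 

dist 204.54444111775865 ang 15.518388380716779
```

Request:
servo_tool --steps "0 -12 -3 0.034 -0.001 0 0; 0 -25 -6 0.034 -0.001 0 0; 0 -30 -6 0.034 -0.001 0 0; 0 -35 -5 0.034 -0.001 0 0; 0 -35 -4 0.034 -0.001 0 0; 1 -30 -3 0.034 -0.001 0 0; 1 -20 -1 0.034 -0.001 0 0; 1 -12 0 0.034 -0.001 0 0"

```text
t: 14.7
eef_pos: [501.5, 207.7, 136.9]
tcp_rot: [0.229, 1.559, -3.089]
ft_force: [-0.5, -1.1, -2.0]
opening: 0.226
```

```bash
python3 - <<'E'
from h import *
R,p,s=Rt(); print(p,s['ft_force'],s['moment'],s['opening']*95.1);a=np.degrees(np.arctan2(R[1,1],R[0,1])); print(a,R[:,0])
P,d,c=snap("wrist",4); W=cloud(d,c); hsv=cv2.cvtColor(P,cv2.COLOR_BGR2HSV); h,S,V=cv2.split(hsv)
by=(h>20)&(h<34)&(S>150)&(V>60)&(W[...,1]>80)
t=W[by&(np.abs(W[...,2]-40)<4)];print("bin rim",len(t),cv2.minAreaRect(t[:,:2].astype(np.float32)),t[:,2].mean())
print("floor",np.median(W[by&(np.abs(W[...,2]-5)<4)][:,2]))
plan([500.8,205.1,100],down(np.radians(-99.2)),n=8,op=0,dec=1)
E
```

```text
[501.51637467 207.74851509 136.92324851] [-0.49097624 -1.05203563 -1.97588744] [-0.0271238   0.04564416 -0.00381996] 21.489893906412586
-100.10018126413419 [-1.12873022e-02 -5.91627580e-04 -9.99936121e-01]
bin rim 2887 ((564.6935424804688, 214.20315551757812), (128.96238708496094, 181.24612426757812), 80.8960189819336) 40.53559644923476
floor 6.368830020323
4.6 0.4 -0.0 -0.002 0.001 -0.000 0; 4.6 0.5 -0.0 -0.002 0.001 -0.000 0; 4.6 0.5 -0.0 -0.002 0.001 -0.000 0; 4.6 0.5 -0.0 -0.002 0.001 -0.000 0; 4.6 0.5 -0.0 -0.002 0.001 -0.000 0; 4.6 0.5 0.0 -0.002 0.001 -0.000 0; 4.6 0.5 0.0 -0.002 0.001 -0.000 0; 4.6 0.5 0.0 -0.002 0.001 -0.000 0 

dist 36.83666827372064 ang 1.199289642088981
```

View pics/wrist4.png

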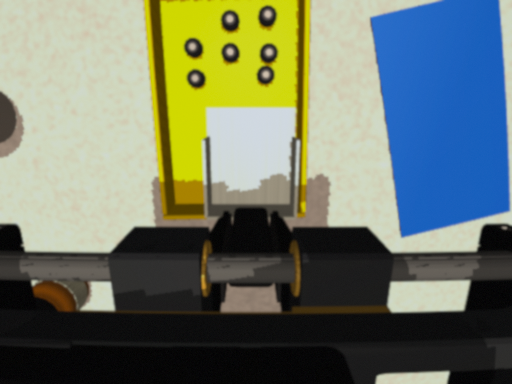

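The scoop is held flat over the bin's clear half, lip at (252,108) and beads at rows 16 to 78. I'll check the pan pose in the grip and the bead lane.

```bash
python3 - <<'E'
from h import *
P,d,c=load("wrist",4); W=cloud(d,c); hsv=cv2.cvtColor(P,cv2.COLOR_BGR2HSV); h,S,V=cv2.split(hsv)
tcp=np.array([501.5,207.7]); a=np.radians(-10.1); sx=np.array([np.cos(a),np.sin(a)]); sy=np.array([-sx[1],sx[0]])
m=(S<60)&(V>140)&(W[...,2]>60)&(W[...,2]<100)
m[:90]=0; m[200:]=0;m[:,:195]=0;m[:,310:]=0
q=W[m]; loc=np.c_[(q[:,:2]-tcp)@sx,(q[:,:2]-tcp)@sy]; print("pan z",np.median(q[:,2]),"x",np.percentile(loc[:,0],[1,99]),"y",np.percentile(loc[:,1],[1,99]))
f=(loc[:,0]>30)&(np.abs(loc[:,1])<25); A=np.c_[loc[f],np.ones(f.sum())]; print("plane slopes",np.linalg.lstsq(A,q[f,2],rcond=None)[0])
bc=np.array([573.8,212]); b=np.radians(-9.2); bx=np.array([np.cos(b),np.sin(b)]); byv=np.array([-bx[1],bx[0]])
bd=((V<75)&(h>=0)).astype(np.uint8); bd[100:]=0; bd[:, :170]=0; bd[:,290:]=0
k,l,st,ce=cv2.connectedComponentsWithStats(bd)
for i in range(1,k):
    if st[i,4]>60: w=atz(c,[ce[i]],12)[0,:2]-bc; print(ce[i].round(),st[i,4],(w@bx).round(1),(w@byv).round(1), "lane y rel tcp",((w+bc-tcp)@sy).round(1))
# bin inner side walls in bin coords via rim
by=(h>20)&(h<34)&(S>150)&(V>60)&(W[...,1]>80)&(np.abs(W[...,2]-40)<3)
t=(W[by][:,:2]-bc); print("rim bx",np.percentile(t@bx,[.5,99.5]),"by",np.percentile(t@byv,[.5,99.5]))
E
```

```text
pan z 83.41518208329161 x [ 2.46290792 67.94898798] y [-28.35193287  29.83361017]
plane slopes [-1.42679872e-02 -1.92376637e-03  8.39580367e+01]
[267.  17.] 158 72.5 -31.5 lane y rel tcp -13.4
[230.  22.] 168 69.5 0.1 lane y rel tcp 18.1
[194.  48.] 155 48.5 32.5 lane y rel tcp 50.2
[231.  53.] 144 43.5 0.3 lane y rel tcp 17.9
[268.  54.] 135 42.8 -32.4 lane y rel tcp -14.8
[265.  75.] 117 24.6 -29.5 lane y rel tcp -12.2
[197.  79.] 136 22.6 31.5 lane y rel tcp 48.8
rim bx [-98.99467895  78.99367819] by [-63.49608727  64.91888578]
```

The pan is level (0.8° nose down) and its lip is 70 mm ahead of the TCP. A lane at bin y≈-16 takes five beads with 4–5 mm to spare on each side. I'll descend with that yaw.

```bash
python3 - <<'E'
from h import *
plan([504.1,207.1,72],down(np.radians(-99.2)),n=8,op=0,dec=1)
E
```

```text
8.1 0.1 -0.4 -0.002 0.001 -0.000 0; 8.1 0.1 -0.4 -0.002 0.001 -0.000 0; 8.1 0.1 -0.4 -0.002 0.001 -0.000 0; 8.1 0.1 -0.4 -0.002 0.001 -0.000 0; 8.1 0.1 -0.4 -0.002 0.001 -0.000 0; 8.1 0.1 -0.4 -0.002 0.001 -0.000 0; 8.1 0.1 -0.4 -0.002 0.001 -0.000 0; 8.1 0.1 -0.4 -0.002 0.001 -0.000 0 

dist 64.7209421343874 ang 1.199289642088981
```

Request:
servo_tool --steps "8 0 -0.5 -0.004 0 0 0; 9 0 -0.5 -0.004 0 0 0; 9 0 -0.5 -0.004 0 0 0; 9 0 -0.5 -0.004 0 0 0; 9 0 -0.5 0 0 0 0; 8 0 0 0 0 0 0; 5 0 0 0 0 0 0; 1 0 0 0 0 0 0"

```text
t: 15.55
eef_pos: [502.2, 205.4, 71.1]
tcp_rot: [0.273, 1.555, -3.029]
ft_force: [0.1, 0.8, -0.6]
opening: 0.226
```

```bash
python3 - <<'E'
from h import *
R,p,s=Rt(); print(p,s['ft_force'],s['moment'],s['opening']*95.1);a=np.degrees(np.arctan2(R[1,1],R[0,1])); print(a,R[:,0])
bc=np.array([573.8,212]); b=np.radians(-9.2); bx=np.array([np.cos(b),np.sin(b)]); byv=np.array([-bx[1],bx[0]])
print((p[:2]-bc)@bx,(p[:2]-bc)@byv, "nose-down slope", np.r_[bx,0]@R[:,0])
E
```

```text
[502.2102064  205.44275603  71.13841653] [ 0.13191983  0.83183338 -0.63892192] [0.10853637 0.10300502 0.00739565] 21.44649773081258
-99.15454405036823 [-0.0159683  -0.00181127 -0.99987086]
-69.62050151700004 -17.918754549852167 nose-down slope -0.01547329490404092
```

Request:
servo_tool --steps "2 -1 0 0 0 0 0; 2 -1 0 0 0 0 0; 2 0 0 0 0 0 0; 1 0 0 0 0 0 0; 1 0 0 0 0 0 0; 0.5 0 0 0 0 0 0; 0.5 0 0 0 0 0 0; 0 0 0 0 0 0 0"

```text
t: 16.35
eef_pos: [503.0, 207.9, 62.4]
tcp_rot: [0.25, 1.557, -3.051]
ft_force: [0.1, -0.0, -1.4]
opening: 0.229
```

Request:
servo_tool --steps "0.7 0 0 0 0 0 0; 0.7 0 0 0 0 0 0; 0.5 0 0 0 0 0 0; 0.5 0 0 0 0 0 0; 0 0 0 0 0 0 0; 0 0 0 0 0 0 0; 0 0 0 0 0 0 0; 0 0 0 0 0 0 0"

```text
t: 17.15
eef_pos: [504.4, 208.3, 61.6]
tcp_rot: [0.165, 1.561, -3.136]
ft_force: [-0.6, -1.1, 3.4]
opening: 0.224
```

```bash
python3 - <<'E'
from h import *
R,p,s=Rt(); print(p,s['ft_force'],s['moment'],s['opening']*95.1);a=np.degrees(np.arctan2(R[1,1],R[0,1])); print(a,R[:,0])
bc=np.array([573.8,212]); b=np.radians(-9.2); bx=np.array([np.cos(b),np.sin(b)]); byv=np.array([-bx[1],bx[0]])
print((p[:2]-bc)@bx,(p[:2]-bc)@byv, "nose-down slope", np.r_[bx,0]@R[:,0])
P,d,c=snap("wrist",5)
E
```

```text
[504.35733777 208.27162741  61.56848505] [-0.57216431 -1.11106319  3.35137622] [ 0.03161553 -0.09813069  0.01055626] 21.336364257246842
-99.13674623244893 [-9.44435866e-03 -5.52308846e-05 -9.99955400e-01]
-67.95327359241394 -14.782987104428543 nose-down slope -0.009314038558525367
```

View pics/wrist5.png

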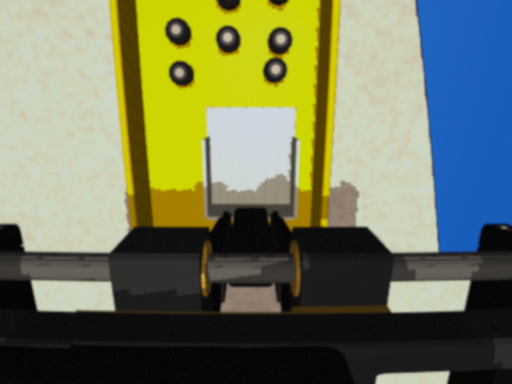

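The lip touches the floor at a TCP z of 61.6 with about 4.7 N. The beads in the lane are at (228,38), (280,40), (275,70) and two beyond. I'll push forward slowly.

Request:
servo_tool --steps "0 0.3 -4 0 0 0 0; 0 0.3 -5 0 0 0 0; 0 0.3 -5 0 0 0 0; 0 0.3 -5 0 0 0 0; 0 0 -5 0 0 0 0; 0 0 -5 0 0 0 0; 0 0 -5 0 0 0 0; 0 0 -5 0 0 0 0"

```text
t: 18.0
eef_pos: [546.3, 200.3, 61.5]
tcp_rot: [0.131, 1.562, 3.113]
ft_force: [-1.8, -0.6, 3.3]
opening: 0.232
```

```bash
cat > b.py <<'E'
from h import *
def rep():
    R,p,s=Rt(); print(p.round(2),s['ft_force'].round(2),s['moment'].round(3),s['opening']*95.1);a=np.degrees(np.arctan2(R[1,1],R[0,1]))
    bc=np.array([573.8,212]); b=np.radians(-9.2); bx=np.array([np.cos(b),np.sin(b)]); byv=np.array([-bx[1],bx[0]])
    print("jaw",a,"bin",(p[:2]-bc)@bx,(p[:2]-bc)@byv, "slope", np.r_[bx,0]@R[:,0],np.r_[byv,0]@R[:,0],"t",s['t'])
E
python3 -c "
from b import *
rep(); snap('wrist',6)"
```

```text
[546.33 200.32  61.52] [-1.76 -0.55  3.29] [ 0.086 -0.075  0.017] 22.02034638196217
jaw -99.13963732582067 bin -25.249239033009918 -15.925480913784313 slope -0.008465584661120212 -0.0011241441979205702 t 18.0
```

View pics/wrist6.png

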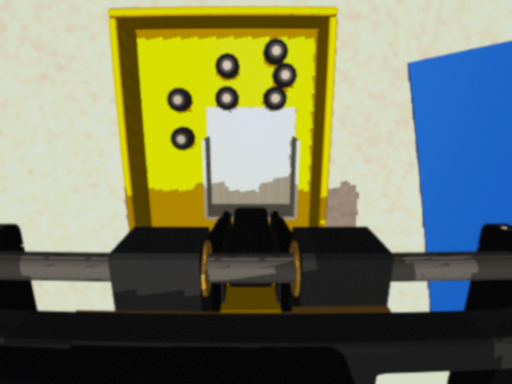

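Five beads are now ahead of the lip. One at (285,75) is drifting to the right, so I'll shift 1.5 mm that way and carry on.

Request:
servo_tool --steps "0 0.5 -3 0 0 0 0; 0 0.5 -4 0 0 0 0; 0 0.5 -4 0 0 0 0; 0 0 -4 0 0 0 0; 0 0 -4 0 0 0 0; 0 0 -4 0 0 0 0; 0 0 -4 0 0 0 0; 0 0 -3 0 0 0 0"

```text
t: 18.85
eef_pos: [578.9, 193.5, 61.4]
tcp_rot: [0.109, 1.563, 3.091]
ft_force: [-0.9, -0.8, 4.3]
opening: 0.233
```

```bash
python3 -c "
from b import *
rep(); snap('wrist',7)"
```

```text
[578.9  193.49  61.45] [-0.86 -0.83  4.29] [ 0.051 -0.136 -0.038] 22.13327607706327
jaw -99.14437147556303 bin 7.996212442614304 -17.454443706078973 slope -0.007806835975358484 -0.000865379355675051 t 18.85
```

View pics/wrist7.png

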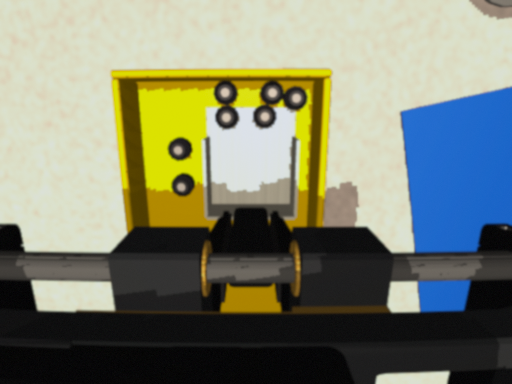

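Two beads are already on the pan at (227,117) and (264,117), and three are against the far wall. The rightmost, at (296,98), is at the pan's edge, so I'll shift right about 3 mm and close to the wall.

Request:
servo_tool --steps "0 1 -1 0 0 0 0; 0 1 -2 0 0 0 0; 0 0.8 -2 0 0 0 0; 0 0 -2 0 0 0 0; 0 0 -2 0 0 0 0; 0 0 -2 0 0 0 0; 0 0 -1 0 0 0 0; 0 0 -1 0 0 0 0"

```text
t: 19.7
eef_pos: [592.5, 188.2, 61.4]
tcp_rot: [0.104, 1.563, 3.086]
ft_force: [-1.8, 0.1, 5.5]
opening: 0.23
```

```bash
python3 -c "
from b import *
rep(); snap('wrist',8)"
```

```text
[592.5  188.24  61.45] [-1.81  0.12  5.46] [ 0.066 -0.071  0.018] 21.91864067211066
jaw -99.14184474794654 bin 22.253564016259595 -20.46680485012123 slope -0.0076866434924840075 -0.0008079351373101655 t 19.7
```

View pics/wrist8.png

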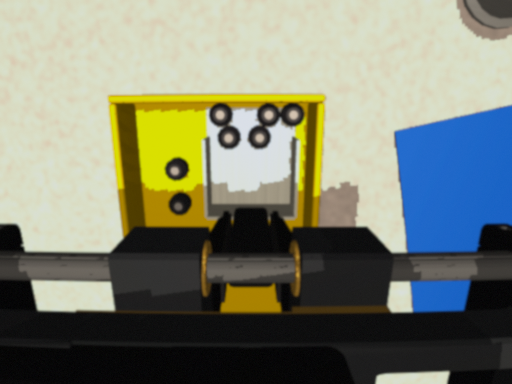

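All five beads are on the pan. The rightmost, at (292,114), overhangs the edge, so I'll move 6 mm towards the side wall to let the wall nudge it in. After that I'll tilt nose-up about the back edge.

Request:
servo_tool --steps "0 1 0 0 0 0 0; 0 1 0 0 0 0 0; 0 1 0 0 0 0 0; 0 1 0 0 0 0 0; 0 1 0 0 0 0 0; 0 0.5 0 0 0 0 0; 0 0 0 0 0 0 0; 0 0 0 0 0 0 0"

```text
t: 20.55
eef_pos: [592.0, 182.6, 61.4]
tcp_rot: [0.033, 1.564, 3.016]
ft_force: [-0.2, 1.2, 4.1]
opening: 0.23
```

```bash
python3 -c "
from b import *
rep(); p,_,_=snap('wrist',9); cv2.imwrite('pics/w9c.png',cv2.resize(p[85:225,100:330],None,fx=3,fy=3,interpolation=cv2.INTER_CUBIC))"
```

```text
[592.05 182.56  61.37] [-0.18  1.17  4.07] [ 0.246 -0.233  0.056] 21.85926074756572
jaw -99.12768052732594 bin 22.722450445429224 -26.146781251750852 slope -0.006511311743885138 -0.00022596218871602131 t 20.55
```

View pics/w9c.png

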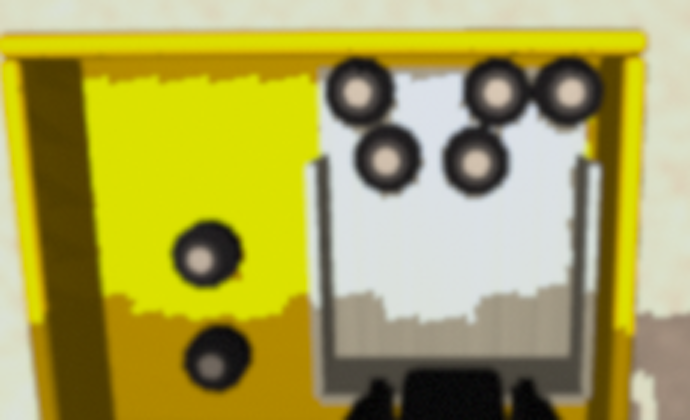

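The right bead has moved further in. Now I'll tilt nose-up.

Request:
servo_tool --steps "-0.5 0 0 0 0 0 0; -0.4 0 2.2 0 0.04 0 0; -0.3 0 2.8 0 0.05 0 0; -0.3 0 2.8 0 0.05 0 0; -0.3 0 2.8 0 0.05 0 0; -0.3 0 2.8 0 0.05 0 0; -0.3 0 2.8 0 0.05 0 0; 0 0 0 0 0 0 0"

```text
t: 21.4
eef_pos: [573.0, 184.3, 59.3]
tcp_rot: [3.135, 1.284, -0.167]
ft_force: [-1.3, 1.0, 2.6]
opening: 0.228
```

```bash
python3 -c "
from b import *
rep(); p,_,_=snap('wrist',10); cv2.imwrite('pics/w10c.png',cv2.resize(p[65:225,100:330],None,fx=3,fy=3,interpolation=cv2.INTER_CUBIC))"
```

```text
[573.   184.27  59.33] [-1.33  1.01  2.61] [0.147 0.222 0.02 ] 21.71990895060011
jaw -99.1521844117225 bin 3.639730721189359 -27.502719192887575 slope 0.28278518750837334 -0.001680389540272841 t 21.4
```

View pics/w10c.png

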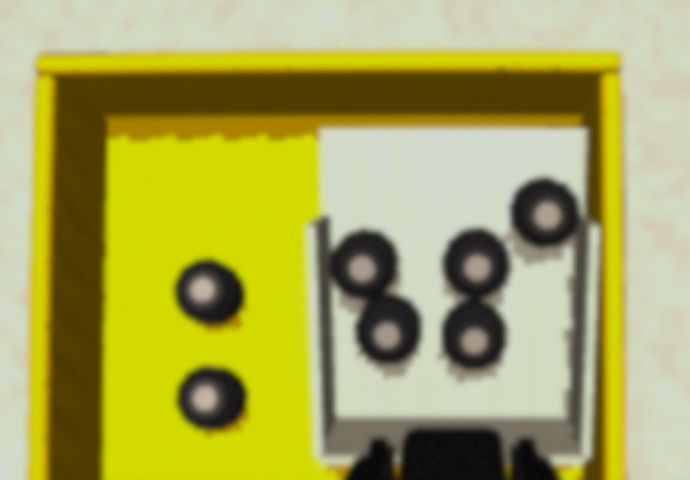

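All five beads are on the pan and slid back at 16° of tilt. I'll tilt a little more, lift straight up, and check before leaving the bin.

Request:
servo_tool --steps "-1.5 0 2.4 0 0.05 0 0; -2 0 2 0 0.05 0 0; -4 0 -1 0 0.02 0 0; -6 0 -2 0 0 0 0; -8 0 -3 0 0 0 0; -8 0 -3 0 0 0 0; -8 0 -3 0 0 0 0; -5 0 -2 0 0 0 0"

```text
t: 22.25
eef_pos: [566.5, 183.5, 101.4]
tcp_rot: [3.114, 1.179, -0.182]
ft_force: [0.7, 0.0, -1.7]
opening: 0.227
```

```bash
python3 -c "
from b import *
rep(); p,_,_=snap('wrist',11); cv2.imwrite('pics/w11c.png',cv2.resize(p[65:225,100:330],None,fx=3,fy=3,interpolation=cv2.INTER_CUBIC))"
```

```text
[566.49 183.54 101.39] [ 0.67  0.01 -1.71] [ 0.138  0.404 -0.007] 21.63328522314391
jaw -98.93691232988175 bin -2.670035037528957 -29.261868298765677 slope 0.3816564767235441 -0.008111319217343283 t 22.25
```

View pics/w11c.png

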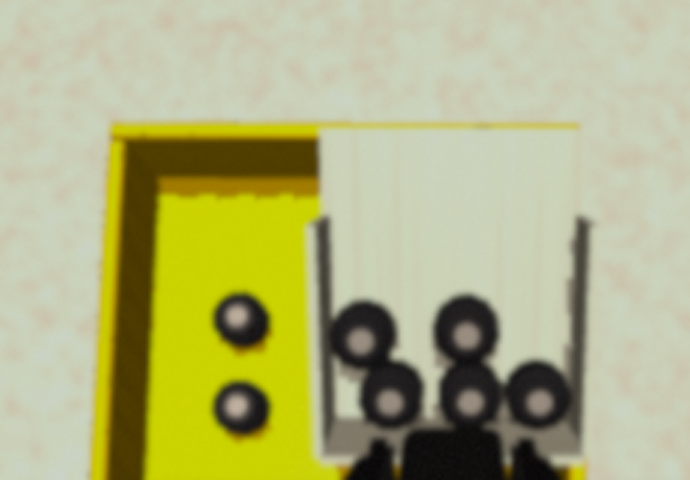

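All five beads rest at the back wall and two remain in the bin. I'll plan the transit and dump trajectory.

```bash
cat > dump.py <<'E'
from h import *
BC=np.array([534.8,-229.7]); OFF=np.array([56,-0.7,-70.])
def pose(psi,delta,lip):  # delta nose-down positive (deg), psi scoop yaw deg, lip world bottom edge point
    R=down(np.radians(psi)-np.pi/2)@Rn.from_rotvec([0,-np.radians(delta),0]).as_matrix()
    return np.array(lip)-R@OFF,R
def cur():
    R,p,s=Rt(); sx=-R[:,2]; lip=p+R@OFF
    return lip,np.degrees(np.arctan2(sx[1],sx[0])),-np.degrees(np.arcsin(sx[2])),R,p,s
def go(keys,n,op=0,dec=0,ease=True):
    """keys: list of (psi,delta,lip) after the current; n rows in all"""
    lip,psi,de,R,p,s=cur(); K=[np.r_[psi,de,lip]]+[np.r_[k[0],k[1],k[2]] for k in keys]
    K=np.array(K); u=np.linspace(0,1,n+1)
    if ease: u=u*u*(3-2*u)
    tk=np.linspace(0,1,len(K)); Rp,pp=R,p; rows=[]
    for a in u[1:]:
        k=np.array([np.interp(a,tk,K[:,j]) for j in range(5)]); P1,R1=pose(k[0],k[1],k[2:])
        d=Rp.T@(P1-pp); r=Rn.from_matrix(Rp.T@R1).as_rotvec(); rows.append(" ".join(f"{x:.{dec}f}" for x in d)+" "+" ".join(f"{x:.3f}" for x in r)+f" {op}")
        if np.abs(r).max()>.149 or np.linalg.norm(d)>50: print("too big")
        Rp,pp=R1,P1
    for i in range(0,n,8): print("; ".join(rows[i:i+8]),"\n")
    print("end tcp",pp)
def lipb(a,z,psi=-15): return [BC[0]+a*np.cos(np.radians(psi)),BC[1]+a*np.sin(np.radians(psi)),z]
E
python3 - <<'E'
from dump import *
l,psi,de,R,p,s=cur(); print("lip",l,psi,de,s['joints'])
print("lift"); go([(psi,-22.5,[l[0],l[1],185])],8)
E
```

```text
lip [651.86527252 170.72046766  77.09191898] -8.688697967095377 -22.48636623307669 [ 0.28042127  0.51527629  1.97999968 -0.54168438  0.33646385  2.49084304]
lift
-4 1 -2 0.000 0.000 -0.011 0; -11 -0 -5 -0.000 0.000 -0.000 0; -16 0 -7 -0.000 0.000 0.000 0; -18 0 -8 0.000 0.000 -0.000 0; -18 -0 -8 0.000 0.000 -0.000 0; -16 0 -7 -0.000 0.000 0.000 0; -11 -0 -5 0.000 0.000 -0.000 0; -4 0 -2 -0.000 0.000 0.000 0 

end tcp [566.64581707 183.03554685 209.94941356]
```

The joints are near the wrist singularity here (j5 = 0.34, j6 = 2.49), and lifting should ease that. I'll lift gently.

Request:
servo_tool --steps "-4 0 -2 0 0 0 0; -10 0 -4 0 0 0 0; -15 0 -6 0 0 0 0; -15 0 -6 0 0 0 0; -15 0 -6 0 0 0 0; -12 0 -5 0 0 0 0; -8 0 -3 0 0 0 0; -3 0 -1 0 0 0 0"

```text
t: 23.1
eef_pos: [564.9, 183.2, 190.7]
tcp_rot: [3.102, 1.188, -0.194]
ft_force: [-0.1, 1.0, -2.5]
opening: 0.229
```

```bash
python3 - <<'E'
from dump import *
l,psi,de,R,p,s=cur(); print("lip",l,psi,de,p,s['joints'],s['t'])
go([(-12,-22,lipb(-10,185))],24)
E
```

```text
lip [649.67369834 170.05419058 164.81381104] -8.707770194818636 -21.89008824516686 [564.85792918 183.23013808 190.68212584] [ 0.28082976  0.38012727  1.89402165 -0.33327281  0.54885689  2.26401447] 23.1
-0 3 0 0.000 0.000 -0.016 0; -1 6 1 0.001 0.000 0.000 0; -1 9 1 0.001 0.000 0.000 0; -1 13 2 0.002 0.000 0.001 0; -2 15 2 0.002 0.000 0.001 0; -2 18 2 0.002 0.000 0.001 0; -2 20 2 0.003 0.000 0.001 0; -2 22 2 0.003 0.000 0.001 0 

-2 23 3 0.003 0.000 0.001 0; -2 24 3 0.003 0.000 0.001 0; -2 25 3 0.003 0.000 0.001 0; -2 25 3 0.003 0.000 0.001 0; -2 25 2 0.003 0.000 0.001 0; -2 25 2 0.003 0.000 0.001 0; -2 24 2 0.003 0.000 0.001 0; -2 23 2 0.003 0.000 0.001 0 

-2 22 2 0.003 0.000 0.001 0; -2 20 2 0.003 0.000 0.001 0; -2 18 1 0.002 0.000 0.001 0; -1 16 1 0.002 0.000 0.001 0; -1 13 1 0.002 0.000 0.001 0; -1 10 1 0.001 0.000 0.001 0; -0 6 0 0.001 0.000 0.000 0; -0 2 0 0.000 0.000 0.000 0 

end tcp [ 440.99106689 -209.94088241  210.69983432]
```

Request:
servo_tool --steps "0 3 0 0 0 0 0; -1 7 1 0 0 0 0; -1 11 1 0 0 0 0; -1 15 2 0.002 0 0.001 0; -2 18 2 0.002 0 0.001 0; -2 21 2 0.002 0 0.001 0; -2 24 2 0.003 0 0.001 0; -2 26 2 0.003 0 0.001 0"

```text
t: 23.9
eef_pos: [525.4, 56.1, 194.6]
tcp_rot: [3.093, 1.195, -0.214]
ft_force: [0.5, -0.5, -2.2]
opening: 0.232
```

Request:
servo_tool --steps "-2 27 3 0.003 0 0.001 0; -2 27 3 0.003 0 0.001 0; -2 27 3 0.003 0 0.001 0; -2 27 3 0.003 0 0.001 0; -2 26 2 0.003 0 0.001 0; -2 24 2 0.003 0 0.001 0; -2 22 2 0.003 0 0.001 0; -2 20 2 0.003 0 0.001 0"

```text
t: 24.7
eef_pos: [456.0, -148.4, 203.5]
tcp_rot: [3.089, 1.198, -0.249]
ft_force: [0.1, 0.4, -1.1]
opening: 0.234
```

```bash
python3 - <<'E'
from dump import *
l,psi,de,R,p,s=cur(); print("lip",l,psi,de,p,s['joints'],s['t'],s['opening']*95)
go([(-14,-22,lipb(-10,175))],8)
snap("side",12)
E
```

```text
lip [ 539.92971485 -165.11853641  176.80065771] -10.986031190571188 -21.309573084225537 [ 456.01943832 -148.36183056  203.53580875] [-0.50554479  0.18747519  2.15107661  0.21390481  0.45071855  1.0847137 ] 24.7 22.190772900126067
0 4 0 0.002 0.000 -0.020 0; 0 7 0 0.006 0.001 0.002 0; 0 9 1 0.008 0.002 0.003 0; 0 11 1 0.009 0.002 0.004 0; 0 11 0 0.009 0.002 0.004 0; 0 9 0 0.008 0.002 0.003 0; 0 7 0 0.006 0.001 0.002 0; 0 3 0 0.002 0.001 0.001 0 

end tcp [ 441.64158531 -207.01456118  200.69983432]
```

View pics/side12.png

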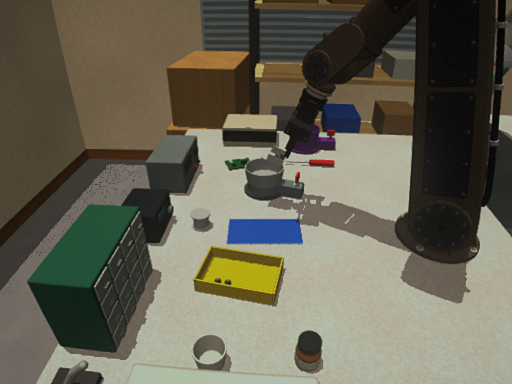

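The side picture shows two beads in the bin, the scoop near the bowl, and no stray beads. I'll finish the approach.

Request:
servo_tool --steps "0 6 0 0.002 0 0 0; 0 7 0 0.006 0 0 0; 0 9 1 0.008 0.002 0 0; 0 10 1 0.009 0.002 0 0; 0 8 0 0.009 0.002 0 0; 0 6 0 0.008 0 0 0; 0 3 0 0.004 0 0 0; 0 0 0 0 0 0 0"

```text
t: 25.55
eef_pos: [438.7, -202.7, 202.2]
tcp_rot: [3.134, 1.194, -0.258]
ft_force: [-1.0, 0.4, -1.6]
opening: 0.231
```

```bash
python3 - <<'E'
from dump import *
l,psi,de,R,p,s=cur(); print("lip",l,psi,de,p,s['joints'],s['t'],s['opening']*95); print(lipb(-10,0))
print("to level-ish"); go([(-15,-12,lipb(-10,140)),(-15,-2,lipb(-10,108))],8)
print("rest ref"); go([(-15,-12,lipb(-10,140)),(-15,-2,lipb(-10,108)),(-15,10,lipb(-10,92)),(-15,20,lipb(-10,80)),(-15,30,lipb(-8,72)),(-15,48,lipb(-5,72))],24,ease=False)
p,_,_=snap('wrist',13); cv2.imwrite('pics/w13c.png',cv2.resize(p[:225,100:400],None,fx=2.5,fy=2.5,interpolation=cv2.INTER_CUBIC))
E
```

```text
lip [ 521.81025772 -223.32650482  175.80224773] -14.301500760515527 -21.564218369281505 [ 438.65104257 -202.67460366  202.15625908] [-0.64992095  0.19663247  2.14471747  0.3152057   0.47016423  0.9131284 ] 25.55 21.98056767392468
[np.float64(525.1407417371092), np.float64(-227.11180954897478), 0]
to level-ish
2 0 -0 0.001 -0.014 -0.003 0; 5 0 -0 0.003 -0.038 0.001 0; 8 1 -1 0.004 -0.053 0.001 0; 9 1 -2 0.004 -0.061 0.001 0; 7 -0 -1 -0.000 -0.064 0.000 0; 6 0 -2 0.000 -0.056 -0.000 0; 4 -0 -2 -0.000 -0.040 0.000 0; 2 -0 -1 0.000 -0.015 0.000 0 

end tcp [ 455.49817147 -209.17583241  161.52292154]
rest ref
6 1 -0 0.003 -0.042 -0.002 0; 6 0 -0 0.003 -0.042 0.001 0; 6 0 -1 0.003 -0.042 0.001 0; 6 0 -1 0.003 -0.042 0.001 0; 5 0 -1 0.000 -0.044 -0.000 0; 5 0 -1 -0.000 -0.044 -0.000 0; 5 0 -2 -0.000 -0.044 -0.000 0; 5 -0 -2 0.000 -0.044 0.000 0 

0 0 -3 -0.000 -0.052 -0.000 0; 0 -0 -3 -0.000 -0.052 0.000 0; 0 0 -3 0.000 -0.052 -0.000 0; 0 -0 -4 0.000 -0.052 0.000 0; -0 0 -3 -0.000 -0.044 -0.000 0; -0 0 -3 0.000 -0.044 0.000 0; -0 -0 -3 -0.000 -0.044 0.000 0; -0 -0 -3 -0.000 -0.044 0.000 0 

-1 0 -4 0.000 -0.044 -0.000 0; -1 -0 -4 -0.000 -0.044 0.000 0; -1 -0 -4 -0.000 -0.044 0.000 0; -1 0 -4 0.000 -0.044 0.000 0; -6 0 -5 0.000 -0.079 -0.000 0; -6 -0 -5 -0.000 -0.079 -0.000 0; -6 0 -5 0.000 -0.079 -0.000 0; -6 0 -5 -0.000 -0.079 0.000 0 

end tcp [ 524.74413583 -227.73023264  161.49145174]
```

View pics/w13c.png

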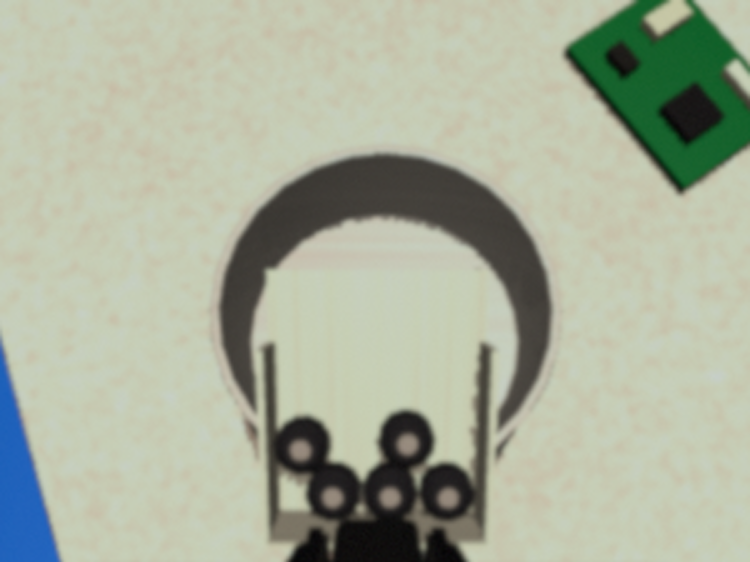

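All five beads are against the back wall, and the lip is centred over the bowl. I'll lower towards level.

Request:
servo_tool --steps "3 1 0 0.001 -0.02 -0.002 0; 6 1 -1 0.003 -0.04 0 0; 8 1 -1 0.004 -0.05 0 0; 9 1 -1 0.002 -0.05 0 0; 8 0 -1 0 -0.05 0 0; 6 0 -2 0 -0.04 0 0; 3 0 -1 0 -0.02 0 0; 0 0 0 0 0 0 0"

```text
t: 26.4
eef_pos: [456.4, -210.3, 160.1]
tcp_rot: [3.125, 1.481, -0.275]
ft_force: [0.2, 0.1, -1.6]
opening: 0.228
```

```bash
python3 - <<'E'
from dump import *
l,psi,de,R,p,s=cur(); print("lip",l,psi,de,p,s['joints'],s['t'],s['opening']*95); print(lipb(-10,0))
go([(-15,2,lipb(-8,103)),(-15,10,lipb(-8,92)),(-15,20,lipb(-8,81))],8,ease=False)
go([(-15,2,lipb(-8,103)),(-15,10,lipb(-8,92)),(-15,20,lipb(-8,81)),(-15,30,lipb(-8,74)),(-15,40,lipb(-5,72)),(-15,50,lipb(-5,74))],16,ease=False)
E
```

```text
lip [ 528.87839529 -228.80802184  110.6197156 ] -14.77620929053382 -5.148728404710258 [ 456.44993793 -210.34079916  160.11284896] [-0.57795974  0.35966201  1.97369339  0.0405398   0.72285313  1.2215396 ] 26.4 21.69269167958666
[np.float64(525.1407417371092), np.float64(-227.11180954897478), 0]
-0 -0 -2 0.001 -0.047 -0.001 0; -0 -0 -2 0.001 -0.047 0.000 0; -0 -0 -2 0.001 -0.049 -0.000 0; 1 -0 -3 -0.000 -0.052 -0.000 0; 1 0 -3 0.000 -0.052 -0.000 0; -0 0 -4 -0.000 -0.061 -0.000 0; -0 0 -5 0.000 -0.065 -0.000 0; -0 -0 -5 -0.000 -0.065 0.000 0 

end tcp [ 481.85478509 -216.23806575  157.5641968 ]
-0 -0 -2 0.001 -0.047 -0.001 0; -0 -0 -2 0.001 -0.047 0.000 0; -0 -0 -2 0.001 -0.049 -0.000 0; 1 -0 -3 -0.000 -0.052 -0.000 0; 1 0 -3 0.000 -0.052 -0.000 0; -0 0 -4 -0.000 -0.061 -0.000 0; -0 0 -5 0.000 -0.065 -0.000 0; -0 -0 -5 -0.000 -0.065 0.000 0 

-2 -0 -5 0.000 -0.065 -0.000 0; -2 0 -5 0.000 -0.065 -0.000 0; -3 -0 -5 0.000 -0.065 0.000 0; -4 -0 -5 -0.000 -0.065 -0.000 0; -4 0 -5 -0.000 -0.065 0.000 0; -5 -0 -4 0.000 -0.065 -0.000 0; -5 0 -3 -0.000 -0.065 0.000 0; -5 0 -3 0.000 -0.065 -0.000 0 

end tcp [ 527.76399508 -228.53940149  163.61921716]
```

Request:
servo_tool --steps "0 0 -2 0.001 -0.045 0 0; 0 0 -2 0.001 -0.045 0 0; 0 0 -2 0 -0.05 0 0; 1 0 -3 0 -0.05 0 0; 1 0 -3 0 -0.05 0 0; 0 0 -4 0 -0.06 0 0; 0 0 -4 0 -0.06 0 0; 0 0 -4 0 -0.06 0 0"

```text
t: 27.2
eef_pos: [478.0, -215.2, 157.8]
tcp_rot: [0.008, 1.233, 2.889]
ft_force: [0.2, 0.6, -2.3]
opening: 0.229
```

Request:
servo_tool --steps "-2 0 -5 0 -0.065 0 0; -2 0 -5 0 -0.065 0 0; -3 0 -5 0 -0.065 0 0; -4 0 -5 0 -0.065 0 0; -4 0 -4 0 -0.065 0 0; -5 0 -3 0 -0.065 0 0; -4 0 -2 0 -0.05 0 0; 0 0 0 0 0 0 0"

```text
t: 28.0
eef_pos: [517.0, -224.8, 164.5]
tcp_rot: [0.002, 0.783, 2.884]
ft_force: [-0.5, 0.5, -1.1]
opening: 0.23
```

```bash
python3 - <<'E'
from dump import *
l,psi,de,R,p,s=cur(); print("lip",l,psi,de,p,s['joints'],s['t'],s['opening']*95,s['ft_force'])
p,_,_=snap('wrist',14); q,_,_=snap('scene',14); cv2.imwrite('pics/w14c.png',np.hstack([cv2.resize(p,(400,300)),cv2.resize(q[140:280,130:317],(400,300),interpolation=cv2.INTER_CUBIC)]))
E
```

```text
lip [ 526.50516945 -226.76105507   75.38155472] -14.934346297147675 45.157781985705775 [ 517.03018696 -224.82806198  164.50494247] [-0.45873777  0.80204988  1.30927319 -0.14626531  1.80578694  1.39586195] 28.0 21.861432290429427 [-0.50138497  0.50317012 -1.07442983]
```

View pics/w14c.png

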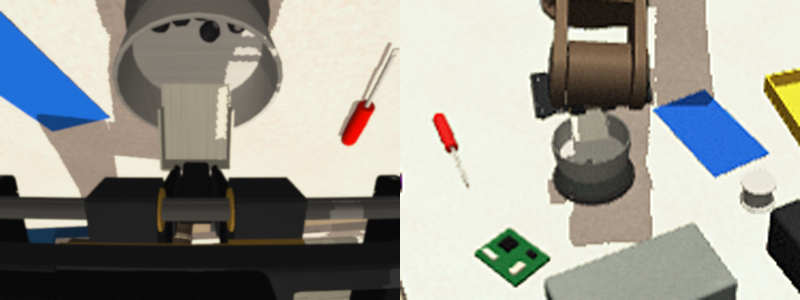

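The pan is empty and the beads lie at the far side of the bowl. I'll retreat by raising and levelling.

```bash
python3 - <<'E'
from dump import *
go([(-15,38,lipb(-8,95)),(-15,22,lipb(-10,135)),(-12,8,lipb(-15,160))],16,ease=False)
E
```

```text
-1 0 4 0.000 0.023 -0.003 0; -1 0 4 0.000 0.023 -0.000 0; -1 0 4 0.000 0.023 -0.000 0; -1 0 3 0.000 0.023 -0.000 0; -1 0 3 0.000 0.023 -0.000 0; -2 0 6 0.000 0.043 -0.000 0; -2 0 8 0.000 0.052 -0.000 0; -2 -0 7 0.000 0.052 0.000 0 

-3 0 7 0.000 0.052 -0.000 0; -3 -0 7 -0.000 0.052 -0.000 0; -2 0 6 -0.003 0.050 0.001 0; -1 0 5 -0.009 0.046 0.003 0; -1 0 5 -0.009 0.046 0.003 0; -1 1 5 -0.010 0.046 0.002 0; -1 1 4 -0.010 0.046 0.002 0; -1 1 4 -0.010 0.046 0.002 0 

end tcp [ 459.98497368 -213.71063607  225.19712892]
```

Request:
servo_tool --steps "-1 0 4 0 0.02 0 0; -2 0 5 0 0.02 0 0; -3 0 6 0 0.02 0 0; -3 0 6 0 0.04 0 0; -3 0 6 0 0.05 0 0; -3 0 7 0 0.05 0 0; -3 0 8 0 0.05 0 0; -3 0 8 0 0.05 0 0"

```text
t: 28.9
eef_pos: [487.7, -217.0, 219.3]
tcp_rot: [0.007, 1.114, 2.888]
ft_force: [-0.1, 0.6, -0.8]
opening: 0.23
```

Request:
servo_tool --steps "-4 0 7 0 0.06 0 0; -4 0 7 0 0.06 0 0; -4 0 6 0 0.06 0 0; -4 0 5 0 0.06 0 0; -4 0 5 0 0.06 0 0; -3 0 4 0 0.06 0 0; -2 0 3 0 0.05 0 0; -1 0 1 0 0.02 0 0"

```text
t: 29.7
eef_pos: [453.8, -207.4, 267.4]
tcp_rot: [2.615, 1.553, -0.788]
ft_force: [1.0, 0.4, -1.9]
opening: 0.231
```

```bash
python3 - <<'E'
from dump import *
l,psi,de,R,p,s=cur(); print("lip",l,psi,de,p,s['joints'],s['t'],s['opening']*95,s['ft_force'])
p,d,c=snap('wrist',15); cv2.imwrite('pics/w15c.png',cv2.resize(p[:230,100:400],None,fx=2.5,fy=2.5,interpolation=cv2.INTER_CUBIC))
q,_,_=snap('side',15)
E
```

```text
lip [ 522.29996621 -225.49347579  212.48108981] -14.969906558997108 -0.9046577968133527 [ 453.78192522 -207.36479469  267.37297429] [-0.55882566  0.24810597  1.79781622 -0.00471428  1.07788685  1.27551117] 29.7 21.909951325037326 [ 1.03691031  0.39429307 -1.88279161]
```

View pics/w15c.png

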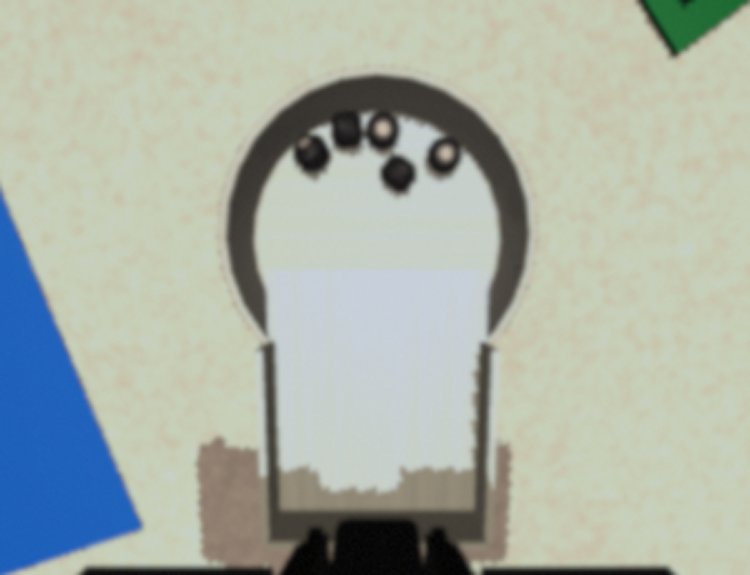

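Five beads are in the bowl and the pan is empty. I'll check the pan's tilt in the grip, then carry it to the mat.

```bash
python3 - <<'E'
from dump import *
P,d,c=load("wrist",15); W=cloud(d,c); hsv=cv2.cvtColor(P,cv2.COLOR_BGR2HSV); h,S,V=cv2.split(hsv)
l,psi,de,R,p,s=cur(); L=(W-p)@R  # tool coords
m=(S<60)&(V>100)&(L[...,0]>45)&(L[...,0]<65)&(np.abs(L[...,1])<24)&(L[...,2]<-5)&(L[...,2]>-66)
q=L[m]; A=np.c_[-q[:,2],q[:,1],np.ones(len(q))]; k=np.linalg.lstsq(A,q[:,0],rcond=None)[0]; print(len(q),"pan depth(tool x)=",k,"resid",np.std(A@k-q[:,0]))
print("slope deg along scoop x rel tool (pos=nose down)",np.degrees(k[0]),"lateral",np.degrees(k[1]),"underside under handle",k[2]+1.5)
plan([475,5,200],down(np.radians(-85)),n=16,op=0)
E
```

```text
5599 pan depth(tool x)= [2.72144099e-04 1.02395824e-03 5.26956229e+01] resid 0.6521714573147075
slope deg along scoop x rel tool (pos=nose down) 0.015592708305744434 lateral 0.05866848575387426 underside under handle 54.19562285964968
4 -13 2 -0.022 -0.001 -0.001 0; 4 -13 2 -0.022 -0.001 -0.001 0; 4 -13 2 -0.022 -0.001 -0.001 0; 4 -13 1 -0.022 -0.001 -0.001 0; 4 -13 1 -0.022 -0.001 -0.001 0; 4 -13 1 -0.022 -0.001 -0.001 0; 4 -13 0 -0.022 -0.001 -0.001 0; 4 -13 0 -0.022 -0.001 -0.001 0 

4 -13 -0 -0.022 -0.001 -0.001 0; 4 -13 -0 -0.022 -0.001 -0.001 0; 4 -13 -1 -0.022 -0.001 -0.001 0; 4 -13 -1 -0.022 -0.001 -0.001 0; 4 -13 -1 -0.022 -0.001 -0.001 0; 4 -13 -2 -0.022 -0.001 -0.001 0; 4 -13 -2 -0.022 -0.001 -0.001 0; 4 -13 -2 -0.022 -0.001 -0.001 0 

dist 223.85585058387537 ang 19.995605662769652
```

Request:
servo_tool --steps "2 -6 1 -0.02 0 0 0; 3 -12 2 -0.022 -0.001 -0.001 0; 4 -16 2 -0.022 -0.001 -0.001 0; 4 -18 1 -0.022 -0.001 -0.001 0; 4 -18 1 -0.022 -0.001 -0.001 0; 4 -18 1 -0.022 -0.001 -0.001 0; 4 -18 0 -0.022 -0.001 -0.001 0; 4 -18 0 -0.022 -0.001 -0.001 0"

```text
t: 30.6
eef_pos: [468.6, -75.9, 232.6]
tcp_rot: [0.357, 1.567, -2.857]
ft_force: [-0.2, 0.8, -0.8]
opening: 0.232
```

```bash
python3 - <<'E'
from h import *
plan([475,5,160],down(np.radians(-85)),n=8,op=0)
E
```

```text
9 -10 -0 -0.020 0.000 -0.000 0; 9 -10 -0 -0.020 0.000 -0.000 0; 9 -10 -0 -0.020 0.000 -0.000 0; 9 -10 -1 -0.020 0.000 -0.000 0; 9 -10 -1 -0.020 0.000 -0.000 0; 9 -10 -1 -0.020 0.000 -0.000 0; 9 -10 -1 -0.020 0.000 -0.000 0; 9 -10 -1 -0.020 0.000 -0.000 0 

dist 108.86126290858044 ang 9.16879422142092
```

Request:
servo_tool --steps "8 -14 0 -0.02 0 0 0; 10 -13 0 -0.02 0 0 0; 12 -11 0 -0.02 0 0 0; 12 -9 -1 -0.02 0 0 0; 12 -6 -1 -0.02 0 0 0; 12 -4 -1 -0.02 0 0 0; 9 -2 -1 -0.01 0 0 0; 4 0 0 0 0 0 0"

```text
t: 31.4
eef_pos: [473.1, -5.0, 145.8]
tcp_rot: [-0.134, 1.556, 3.088]
ft_force: [-0.0, 0.5, -1.5]
opening: 0.231
```

```bash
python3 - <<'E'
from h import *
R,p,s=Rt(); print(p,R[:,0]); snap("wrist",16)
plan([475,5,66],down(np.radians(-85)),n=8,op=0,dec=1)
E
```

```text
[473.11536079  -5.0231305  145.77601062] [-1.47746446e-02  7.90862095e-04 -9.99890536e-01]
9.9 -1.2 -0.5 -0.001 0.002 0.000 0; 9.9 -1.2 -0.5 -0.001 0.002 0.000 0; 9.9 -1.2 -0.5 -0.001 0.002 0.000 0; 9.9 -1.2 -0.5 -0.001 0.002 0.000 0; 9.9 -1.2 -0.4 -0.001 0.002 0.000 0; 9.9 -1.2 -0.4 -0.001 0.002 0.000 0; 9.9 -1.2 -0.4 -0.001 0.002 0.000 0; 9.9 -1.2 -0.4 -0.001 0.002 0.000 0 

dist 80.21483831088194 ang 0.9740209894621522
```

View pics/wrist16.png

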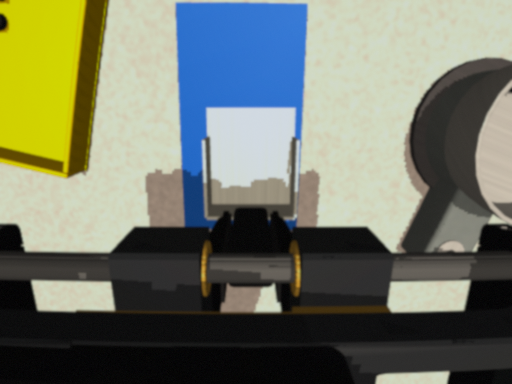

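The scoop is over the mat, pan empty at (252,160). I'll lower it.

Request:
servo_tool --steps "8 -2 -0.5 0 0.003 0 0; 11 -2 -0.5 0 0.003 0 0; 12 -2 -0.5 0 0.003 0 0; 12 -1 -0.5 0 0.003 0 0; 12 -1 0 0 0.002 0 0; 10 0 0 0 0.001 0 0; 6 0 0 0 0 0 0; 2 0 0 0 0 0 0"

```text
t: 32.25
eef_pos: [475.4, 2.8, 69.6]
tcp_rot: [-2.926, 1.566, 0.292]
ft_force: [0.1, -0.0, -1.5]
opening: 0.227
```

```bash
python3 - <<'E'
from h import *
R,p,s=Rt(); print(p,R[:,0],s['ft_force'])
E
```

```text
[475.40156503   2.81505862  69.63151052] [ 0.00497064  0.00149391 -0.99998653] [ 0.10168084 -0.0317166  -1.47373391]
```

Contact should come at a TCP z of about 58.

Request:
servo_tool --steps "3 0 0 0 -0.002 0 0; 3 0 0 0 0 0 0; 2 0 0 0 0 0 0; 1.5 0 0 0 0 0 0; 1 0 0 0 0 0 0; 0.5 0 0 0 0 0 0; 0.5 0 0 0 0 0 0; 0 0 0 0 0 0 0"

```text
t: 33.05
eef_pos: [476.2, 2.6, 58.2]
tcp_rot: [-3.009, 1.566, 0.209]
ft_force: [-0.0, -0.0, -1.2]
opening: 0.231
```

Request:
servo_tool --steps "0.5 0 0 0 0 0 0; 0.5 0 0 0 0 0 0; 0.5 0 0 0 0 0 0; 0 0 0 0 0 0 0; 0 0 0 0 0 0 0; 0 0 0 0 0 0 0; 0 0 0 0 0 0 0; 0 0 0 0 0 0 0"

```text
t: 33.85
eef_pos: [476.4, 2.6, 57.8]
tcp_rot: [-3.082, 1.565, 0.136]
ft_force: [0.3, -0.0, -1.6]
opening: 0.23
```

```bash
python3 - <<'E'
from h import *
R,p,s=Rt(); print(p,R[:,0],s['ft_force'],s['moment'])
E
```

```text
[476.3847596    2.60947959  57.84164014] [ 6.07537428e-03  8.29972513e-04 -9.99981200e-01] [ 0.25147653 -0.02845551 -1.63252337] [ 0.02365308 -0.00495401 -0.04863841]
```

Request:
servo_tool --steps "0.7 0 0 0 -0.003 0 0; 0.7 0 0 0 -0.003 0 0; 0.6 0 0 0 0 0 0; 0.5 0 0 0 0 0 0; 0.3 0 0 0 0 0 0; 0.3 0 0 0 0 0 0; 0.2 0 0 0 0 0 0; 0.2 0 0 0 0 0 0"

```text
t: 34.65
eef_pos: [476.8, 2.6, 57.8]
tcp_rot: [3.034, 1.568, -0.032]
ft_force: [-1.1, 0.3, 5.8]
opening: 0.23
```

```bash
python3 - <<'E'
from h import *
R,p,s=Rt(); print(p,R[:,0],s['ft_force'],s['moment'])
E
```

```text
[476.78534156   2.60369692  57.79701283] [ 2.97576472e-03 -9.41520293e-05 -9.99995568e-01] [-1.14058555  0.25086746  5.81131688] [0.19560621 0.35181455 0.00879686]
```

It is in contact (5.8 N up). I'll ease off slightly, open, and then rise straight up.

Request:
servo_tool --steps "-0.3 0 0 0 0 0 0; 0 0 0 0 0 0 30; 0 0 0 0 0 0 45; 0 0 0 0 0 0 60; 0 0 0 0 0 0 75; 0 0 0 0 0 0 90; 0 0 0 0 0 0 90; 0 0 0 0 0 0 90"

```text
t: 35.45
eef_pos: [477.0, 2.6, 57.7]
tcp_rot: [3.024, 1.568, -0.041]
ft_force: [0.5, -0.1, -0.3]
opening: 0.759
```

Request:
servo_tool --steps "-5 0 0 0 0 0 90; -15 0 0 0 0 0 90; -25 0 0 0 0 0 90; -30 0 0 0 0 0 90; -30 0 0 0 0 0 90; -30 0 0 0 0 0 90; -20 0 0 0 0 0 90; -5 0 0 0 0 0 90"

```text
t: 36.25
eef_pos: [475.5, 2.7, 225.3]
tcp_rot: [-2.946, 1.57, 0.272]
ft_force: [0.6, -0.7, 0.3]
opening: 0.946
```

```bash
python3 - <<'E'
from h import *
R,p,s=Rt(); print(p,s['t'],s['ft_force'],s['opening'])
P,d,c=snap("wrist",17); W=cloud(d,c); hsv=cv2.cvtColor(P,cv2.COLOR_BGR2HSV); h,S,V=cv2.split(hsv)
m=(S<70)&(V>130)&(np.abs(W[...,0]-510)<60)&(np.abs(W[...,1]-8)<26)&(W[...,2]<12)&(W[...,0]>482)&(W[...,0]<545)
q=W[m]; A=np.c_[q[:,:2]-[510,8],np.ones(len(q))]; k=np.linalg.lstsq(A,q[:,2],rcond=None)[0]; print("pan plane",k,len(q))
snap("scene",17); snap("side",17)
q=load("scene",17)[0]; r=load("side",17)[0]
cv2.imwrite("pics/all17.png",np.vstack([np.hstack([cv2.resize(P,(400,300)),cv2.resize(q,(400,300))]),np.hstack([cv2.resize(r[130:310,150:390],(400,300),interpolation=cv2.INTER_CUBIC),cv2.resize(q[140:275,120:300],(400,300),interpolation=cv2.INTER_CUBIC)])]))
E
```

```text
[475.47255975   2.7224021  225.28146703] 36.25 [ 0.59195315 -0.6892718   0.26285385] 0.9459719651165782
pan plane [9.72945623e-04 1.94422570e-03 4.86871156e+00] 2151
```

View pics/all17.png

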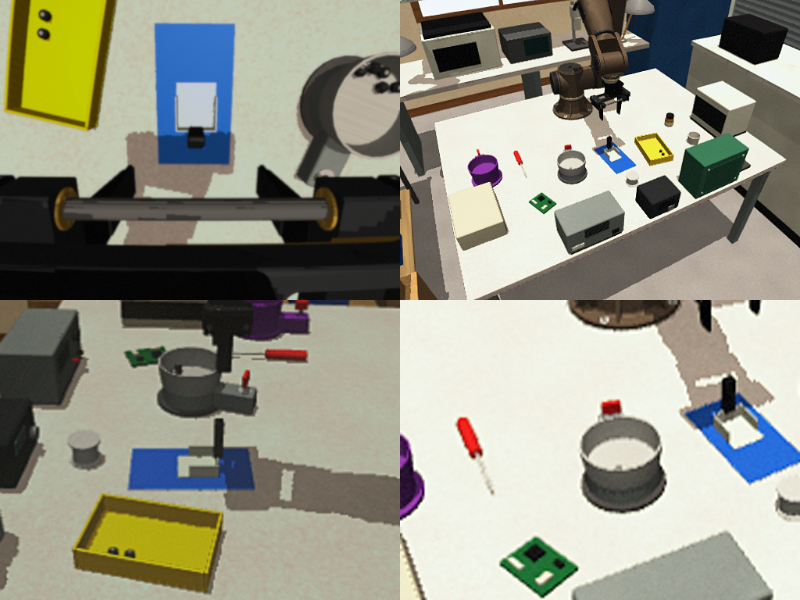

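```bash
python3 - <<'E'
from h import *
P,d,c=load("wrist",17); cv2.imwrite("pics/w17c.png",cv2.resize(P[50:240,370:512],None,fx=3,fy=3,interpolation=cv2.INTER_CUBIC))
for n in("scene","side"):
    a=load(n,0)[0].astype(int);b=load(n,17)[0].astype(int); df=(np.abs(a-b).max(2)>60).astype(np.uint8); df=cv2.morphologyEx(df,cv2.MORPH_OPEN,np.ones((2,2)))
    W=cloud(load(n,17)[1],load(n,17)[2])
    k,l,st,ce=cv2.connectedComponentsWithStats(df); print(n,[(ce[i].round().tolist(),int(st[i,4]),np.nanmedian(W[l==i],0).round().tolist()) for i in range(1,k) if st[i,4]>6])
p,dd,cc=load("side",17); W=cloud(dd,cc); hsv=cv2.cvtColor(p,cv2.COLOR_BGR2HSV); h,S,V=cv2.split(hsv)
m=((h<6)|(h>174))&(S>150)&(V>60)&(W[...,0]>390)&(W[...,1]>-260)&(W[...,1]<-150); q=W[m]; print("stud",q.max(0),q.min(0))
E
```

```text
scene [([154.0, 2.0], 221, [-1749.0, 170.0, 223.0]), ([262.0, 38.0], 3054, [361.0, 30.0, 594.0]), ([125.0, 5.0], 19, [-1752.0, -24.0, 225.0]), ([161.0, 48.0], 5673, [-1146.0, 182.0, 34.0]), ([134.0, 46.0], 10, [-919.0, -161.0, 199.0]), ([89.0, 52.0], 26, [-809.0, -438.0, 246.0]), ([71.0, 73.0], 480, [-808.0, -577.0, 148.0]), ([221.0, 59.0], 59, [-903.0, 391.0, 19.0]), ([290.0, 73.0], 46, [517.0, 55.0, 527.0]), ([273.0, 119.0], 1526, [497.0, 23.0, 346.0]), ([194.0, 96.0], 10, [-5.0, -112.0, 257.0]), ([207.0, 100.0], 15, [39.0, -67.0, 244.0]), ([199.0, 114.0], 143, [42.0, -110.0, 188.0]), ([87.0, 130.0], 1039, [-1738.0, -536.0, -694.0]), ([248.0, 119.0], 265, [-117.0, 190.0, 0.0]), ([259.0, 125.0], 16, [210.0, 103.0, 162.0]), ([167.0, 168.0], 2710, [108.0, -269.0, -1.0]), ([262.0, 177.0], 865, [367.0, 47.0, -1.0]), ([216.0, 189.0], 54, [424.0, -195.0, 70.0]), ([93.0, 198.0], 88, [169.0, -636.0, 1.0]), ([321.0, 199.0], 26, [602.0, 183.0, 4.0]), ([330.0, 200.0], 18, [624.0, 210.0, 6.0])]
side [([447.0, 35.0], 1148, [202.0, 193.0, 592.0]), ([486.0, 70.0], 5916, [136.0, 237.0, 544.0]), ([3
[... 509 characters left out ...]
133.0], 166, [155.0, 180.0, 396.0]), ([284.0, 150.0], 507, [472.0, 84.0, 304.0]), ([431.0, 152.0], 69, [48.0, -82.0, 233.0]), ([257.0, 173.0], 26, [560.0, -241.0, 59.0]), ([298.0, 177.0], 54, [416.0, -308.0, -1.0]), ([280.0, 210.0], 30, [478.0, 14.0, 80.0]), ([462.0, 270.0], 5122, [30.0, 239.0, -0.0]), ([286.0, 211.0], 22, [457.0, -98.0, -3.0]), ([324.0, 243.0], 2244, [354.0, 59.0, -1.0]), ([265.0, 234.0], 19, [517.0, 39.0, 10.0]), ([218.0, 263.0], 29, [637.0, 168.0, 6.0]), ([232.0, 266.0], 67, [598.0, 175.0, 5.0]), ([215.0, 272.0], 36, [640.0, 200.0, 4.0]), ([224.0, 274.0], 35, [614.0, 205.0, 5.0])]
stud [ 425.12783844 -181.41298478   84.82210542] [ 414.15198207 -209.76646097   63.56464061]
```

View pics/w17c.png

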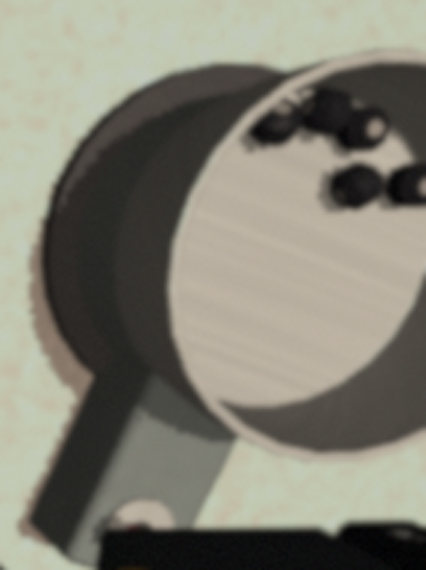

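Five beads are in the bowl and two in the bin. The scoop is flat, the stud is locked and up, and nothing else on the bench has changed. I'll hand it in.

```bash
python3 -c "
from cell import order,sensors
print(order.job_done(), sensors.state()['t'])"
```

```text
the job is handed in; nothing more can be done
the job is handed in; nothing more can be done
```

The job is done and handed in at about 36.5 s of the 72 s allowed; no verdict was reported.

- **Feeder:** I pressed the grey feeder's red stud and turned it clockwise until it met its stop (0.7 N·m), then let it spring up. The wrist view showed the wing across the lug at yaw 76° with its top at 87 mm, the same height as before. I took that as the cam having caught.
- **Beads:** I carried five beads in one scoop from the bin into the bowl. The last pictures showed five in the bowl, two in the bin and none elsewhere.
- **Scoop:** It lies empty and flat on the blue mat (measured slope about 0.1°), released, with the gripper about 170 mm above its release height.
- **Bench:** Comparing the first and last pictures, the only changes were the arm and its shadows, the stud, the beads and the scoop, which now lies about 4 mm from where it started.

None of the last checks failed. The depth pictures read heights about 1.3 mm too high, so I set the scoop's contact with the bin floor and mat by force instead.

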